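Air the paint cupboard

TASK

Draw the sliding bolt of the small paint cupboard fully back, then swing the door open by its bar handle until it comes to rest against the full paint tin standing in its swing. Bring the door gently up to the tin, so that they touch but the tin is not shoved along, leave it there and let go. Do not disturb the small lidded jar in front of the cupboard.

Things in the scene. Friction and masses are not known exactly. Their poses are not given: they have to be found in the camera images.
- cupboard: Plywood cupboard fixed to the table, 160 mm deep (its x), 300 wide (y), 280 high. Origin: centre of its underside; z up. Its front, at x = -80 mm, faces its own -x, towards the robot. The door fills the front from y = -73 to +147 mm; the rest, on the -y side, is a fixed stile that carries the bolt.
- bolt (a joint): Sliding bolt (m): 0 fully shot, growing as it slides along the cupboard's -y, away from the door; 0.030 is its end stop, fully back. The door is free above 0.020. Slides with about 2 N of friction and stays put.
- bolt_knob (a point): Middle of the bolt's knob, a steel pin 12 mm in diameter sticking out level towards the cupboard's -x from the bolt's rod (10 mm thick, 1.5 mm off the front face) to 36 mm in front of the face. This point is 28 mm in front of the face, 195 mm above the table. The gap between knob and handle is 55 mm or more.
- door (a joint): Door hinge (rad): 0 shut, growing as the door opens towards the robot about an upright hinge at the cupboard's front corner, y = +147 mm; seen from above it opens clockwise. Stop at 2.0, but the tin stops it earlier, between 1.25 and 1.95. Friction about 0.15 N m, no spring: it stays where it is left.
- door_hinge (a point): On the door's hinge line, level with the door's front face, 140 mm above the table. Axes turn with the door: -x out of its front face, -y along it to the free edge. The wooden door is 220 mm wide, 16 mm thick behind the front face, 14 to 266 mm above the table, about 0.7 kg.
- pull_grip (a point): Middle of the bar of the door's upright steel handle, on its axis, 195 mm above the table. The bar is 11 mm in diameter, 91 mm long (150 to 241 mm above the table), 35 mm in front of the door's face (axis), 175 mm from the hinge line, on two posts 34 mm above and below this point.
- tin: Full metal paint tin, 140 mm in diameter (collar 144 mm at the lid), 145 mm high, about 3 kg, standing loose to the left of the cupboard's door in its swing; lower than the handle, so the flat of the door meets it. Origin: centre of its underside.
- jar: Small glass jar with a white lid, 62 mm in diameter, 89 mm high, standing loose in front of the cupboard on the bolt's side, outside the door's swing. Leave it alone. Origin: centre of its underside.
- rack_front (a point): Middle of the front edge of a wire rack of 6 mm rods, 40 mm apart, lying on the cupboard's roof: 287 to 296 mm above the table, 286 mm wide. It juts 40 mm past the front face, over bolt and handle, so a tool held upright cannot reach them: come in from the front below it, tilted 35 to 45 degrees from upright.

How it is judged (in metres and radians):
On the way, in this order (a step that is already met when the one before it is completed fails the run):
1. the bolt is drawn back (over 26 mm of its 30 mm) with the door still shut (value of joint bolt above 0.026 m and value of joint door below 0.05 rad), for 0.1 s.
2. the door is swung ajar by its handle, the fingers on the handle (value of joint door above 0.3 rad and contact force between the fingers and door_c1 above 0.3 N), for 0.05 s.
3. the door is brought up against the tin, touching it (contact force between door and tin above 0.5 N), for 0.1 s.
At the end, for the whole second after the job is handed in: The bolt is back (over 20 mm), the door stands open (over 1.1 rad) and still, its front face within 6 mm of touching the tin's side; the tin is upright, still, and within 6 mm of where it stood (value of joint bolt above 0.02 m and x of tin in the frame of door_hinge above -0.076 m and value of joint door above 1.1 rad and velocity of joint door below 0.05 rad/s and distance of tin from where it was at the start of the episode below 0.006 m and angle between tin's own z axis and vertical below 0.1 rad and linear speed of tin below 0.02 m/s).
It fails at once if the door is rammed against the tin with more than 50 N (contact force between door and tin above 50 N).
It fails at once if the tin is shoved more than 6 mm (distance of tin from where it was at the start of the episode above 0.006 m).
It fails at once if the jar is moved by more than 20 mm or knocked over (distance of jar from where it was at the start of the episode above 0.02 m or angle between jar's own z axis and vertical above 0.5 rad).
It also fails if it takes over 64 s, if anything falls off the work surface, if the arm or the gripper's body presses on something with over 40 N, if the wrist force passes 120 N, or if a joint passes its speed limit or range.

ROBOT

A 7-joint arm with a two-finger parallel gripper is mounted at the origin on the work surface. World frame = base frame: x ahead of the robot, y to its left, z up, the work surface at z = 0. Lengths are in mm, angles in rad, forces in N, time in s.
With the tool pointing down it reaches from about 400 to 875 mm from the base axis. Payload 4.4 kg.
Tool frame: the origin (TCP) lies at the very end of the fingers, on their centre line; the grasp point (between the pads) lies 19 mm behind it; z points along the fingers, y is the direction in which the jaws open and shut (so a half turn about z gives the same grasp; the last joint's range is limited). The gripper opens to 85 mm and grips with 20 to 120 N. Pads are 22 mm wide; open, the fingers measure 114 mm over their backs; the gripper's body (76 mm by 85 mm) begins 54 mm behind the grasp point. The pads swing forward as they close: fully open they stand 13 mm farther back than shut.
Start: joints at [-1.297, 0.628, 0.038, 1.517, -0.027, 0.996, -0.02], TCP at [216.621, 612.857, 231.313] pointing down, gripper open.
Joint ranges: [-3.06, 3.06], [-0.37, 2.12], [-1.25, 1.32], [0.18, 2.47], [-1.1, 4.24], [0.23, 1.98], [-2.94, 2.94]. Speed limits (rad/s): [2.57, 2.57, 3.14, 3.14, 3.14, 3.14, 3.14].

INTERFACE

Orientations are given as [roll, pitch, yaw] about the fixed x, y, z axes, in that order (R = Rz(yaw) Ry(pitch) Rx(roll)).
In Python, from cell import ctrl gives the robot as it stands.
- The arm moves only by the shell command python3 -m crank 'ROWS' [OPENING]. ROWS is JSON, a list that holds one entry, the list of rows, each a list of 6 numbers: the shift along the tool's x, y, z in units of 30 mm (1.0 is 30 mm), then the turn, a rotation vector about the tool's x, y, z in units of 6 degrees (1.0 is 6 degrees). In form: [[[tx, ty, tz, rx, ry, rz], ...]]. A call has 1 to 12 rows; each row shifts and turns the pose as measured when the row begins, along the tool's axes as they then stand; what a row does not reach is not made up. A row lasts 1/12 s, in which the tool goes at most 41.7 mm and 7.16 degrees, less where a joint would pass 70% of its speed; a pose out of reach is approached as far as the arm can. A call is refused whole if a number of a shift passes 1 or a number of a turn 1, either way. A call with a gripper value outside its range is refused whole. OPENING is the gripper command: -1 is fully open, 1 is shut, values between are in proportion, set as the call begins (- or left out, the last holds). The fingers move at their own pace and stop on an object; the grip force is fixed at half the most. Time passes only in rows, so rows that do not move let the fingers close. It gives the time, the measured TCP pose, the force and the opening at its end, in the units of the state.
- ctrl.read_state(): the state, without advancing time (a new reading comes with each control period).
- ctrl.get_image(name): name is "side" or "top" or "wrist"; returns a dict with "color" (384x512x3 uint8, red, green, blue), "depth" (384x512 float32, mm along the optical axis (not along the pixel's ray), 0 where there is no reading), "camera_matrix" (3x3 intrinsics, pixels), "R" (3x3) and "t" (3): a world point X has camera coordinates R X + t. Camera axes: x right, y down, z forward; pixel columns grow to the right and rows downward; lengths in mm; the calibration is good to about 2 mm. A picture is of the moment at which its call begins.
- ctrl.finish_job(): hands the job in, once; it reports no verdict.
Trained networks look in a picture, given as the dict that the camera call returned (one of the last four; its "shot" number tells which), for a name from the list of things; names that differ only in an ending like _2 or _b are one class to them, and where a whole thing is asked for, a point or a joint stands for the part that bears it (a point fixed in the world has none). Each returns a list of dicts, best first, with "conf" (0 to 1); they miss things now and then, are a little off and sometimes report something else, mostly with a low value. They report only what shows in the picture. A call takes as long as a camera call.
- ctrl.search_frame(query, picture): "extent" ([centre column, centre row, width, height] in pixels, round what is visible of it).
The state is a dict: "clock": time; "qpos": joint angles; "qd": joint speeds; "tau": joint torques, N m; "eef_pos": TCP position; "tool_rot": TCP orientation; "force": force on the tool from outside, world axes, zero at the start; "torque": the same for the moment, N m; "width": finger opening in mm.
Only numpy, scipy, OpenCV 4.12 (cv2) and the standard library are available. Lean on these libraries where they do the work, as an engineer would, in place of code of your own. Each camera call takes 0.05 s, during which the arm holds its last target. There are 200 camera calls.

## Working session

There is one attempt and no reset: what is moved stays moved. The work goes in short steps, Python scripts to look and compute and a shell command to move; the robot and the scene stay as the last step left them, time stands still between calls to the robot, and variables do not carry over. Pictures are saved under pics/ and viewed, about 8 in all and at most 12, crops included, and the job is handed in when it is done.

```bash
mkdir -p pics; ls
python3 - <<'E'
from cell import ctrl
import cv2,numpy as np
print(ctrl.read_state())
ims=[]
for n in ["side","top"]:
    p=ctrl.get_image(n); cv2.imwrite(f"pics/{n}0.png",p["color"][:,:,::-1]); np.savez(f"pics/{n}0.npz",**{k:p[k] for k in("color","depth","camera_matrix","R","t")})
    print(n,p["R"].round(3).tolist(),p["t"].round(0))
    for q in ["cupboard","bolt_knob","pull_grip","tin","jar","door","rack_front"]:
        r=ctrl.search_frame(q,p)
        for d in r[:2]:
            u,v,w,h=d["extent"]; ui,vi=int(round(u)),int(round(v)); z=float(np.median(p["depth"][max(vi-1,0):vi+2,max(ui-1,0):ui+2]))
            X=p["R"].T@(np.linalg.inv(p["camera_matrix"])@[u,v,1]*z-p["t"])
            print(q,round(d["conf"],2),np.round(d["extent"],1),X.round(0))
a=cv2.imread("pics/side0.png");b=cv2.imread("pics/top0.png")
cv2.imwrite("pics/a.png",cv2.resize(np.hstack([a,b]),(800,300)))
E
```

```text
pics
{'clock': 0.0, 'qpos': array([-1.29680581,  0.62931487,  0.03841435,  1.51839051, -0.02705274,
        0.9962847 , -0.02002176]), 'qd': array([ 9.77022788e-04, -1.68794768e-03, -3.99589575e-05,  2.17990475e-04,
       -3.37077801e-04,  1.34499887e-03, -2.02199701e-03]), 'tau': array([ 7.25827958e-04, -5.63412344e+01,  1.22605562e+00, -1.93445742e+01,
        1.09393799e-02,  1.03213865e-02,  1.30301444e-05]), 'eef_pos': array([216.37122639, 612.26152668, 230.40161816]), 'tool_rot': array([-3.13971138e+00, -3.67707921e-05,  2.80177346e+00]), 'force': array([-0.59931984,  0.78638047, -0.31163834]), 'torque': array([-0.01219166,  0.01548428,  0.00865772]), 'width': 84.80798740574475}
side [[0.723, -0.691, -0.013], [-0.471, -0.48, -0.74], [0.505, 0.541, -0.672]] [-443.  453.  715.]
bolt_knob 0.72 [189.1 210.2  58.7  74.2] [529. 130. 139.]
bolt_knob 0.65 [314.2 208.8  25.3  20.2] [ 695. -112.  199.]
pull_grip 0.92 [275.5 195.2  75.3 112.5] [703.  11. 154.]
pull_grip 0.23 [306.  191.1 155.2 167.1] [705. -77. 222.]
tin 0.79 [188.3 208.6  60.   74.2] [530. 133. 142.]
jar 0.55 [300.5 299.3  27.6  48.8] [ 562. -199.   88.]
door 0.66 [271.7 194.2  73.2 111.6] [704.  25. 148.]
rack_front 0.57 [307.4 189.8 152.9 167.8] [706. -80. 228.]
top [[0.024, -1.0, 0.015], [-0.984, -0.026, -0.178], [0.178, -0.011, -0.984]] [ -25.  666. 1087.]
cupboard 0.77 [260.6 137.3 140.  101.4] [749. -12. 281.]
bolt_knob 0.61 [303.6 174.3  30.2  17.3] [ 685. -117.  201.]
pull_grip 0.64 [240.1 172.3  94.2  25.5] [666.  31. 291.]
tin 0.73 [177.8 225.2  62.9  61.6] [562. 184. 145.]
tin 0.36 [260.1 136.8 139.4  96.7] [750. -10. 281.]
jar 0.64 [261.  135.  137.4  93.6] [754. -12. 281.]
jar 0.56 [319.9 227.1  26.2  28.1] [ 572. -174.   90.]
door 0.8 [240.  172.   90.4  19.4] [666.  31. 291.]
rack_front 0.55 [259.4 137.6 140.7 102.5] [748.  -9. 281.]
```

View pics/a.png

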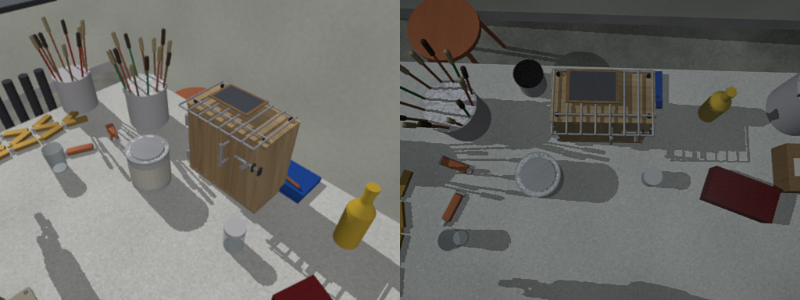

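The pictures show the cupboard with its knob and handle facing the robot (side picture, full size, about (314,209) and (275,195)). The tin is at its left and the jar in front on the right. Next I fit the geometry.

```bash
cat > h.py <<'E'
import numpy as np, cv2
from scipy.spatial.transform import Rotation as Ro
def cloud(p):
    v,u=np.mgrid[:384,:512]; z=p["depth"]; K=p["camera_matrix"]
    c=np.stack([(u-K[0,2])/K[0,0]*z,(v-K[1,2])/K[1,1]*z,z],-1)
    return (c-p["t"])@p["R"]
E
python3 - <<'E'
from h import *
s=dict(np.load("pics/side0.npz"));t=dict(np.load("pics/top0.npz"))
C=cloud(s);P=C.reshape(-1,3)
m=(P[:,2]>30)&(P[:,2]<265)&(P[:,0]>600)&(P[:,0]<800)&(P[:,1]>-200)&(P[:,1]<160)
F=P[m]; best=0
rng=np.random.default_rng(0)
for _ in range(500):
    a=F[rng.choice(len(F),2,False)]; d=(a[1]-a[0])[:2]
    if np.hypot(*d)<80: continue
    n=np.array([d[1],-d[0]])/np.hypot(*d); n*=np.sign(n[0])
    if n[0]<.7: continue
    k=abs((F[:,:2]-a[0,:2])@n)<3
    if k.sum()>best: best=k.sum();I=k
Q=F[I]; c=Q[:,:2].mean(0); u,sv,vt=np.linalg.svd(Q[:,:2]-c,full_matrices=False)
ex=vt[1]*np.sign(vt[1][0]); ey=np.array([-ex[1],ex[0]]); yaw=np.arctan2(ex[1],ex[0])
al=(Q[:,:2]-c)@ey
print("face",best,"yaw deg",np.degrees(yaw),"c",c,"along",np.percentile(al,[0,.5,2,98,99.5,100]))
for z0 in range(30,270,30):
    k=abs(Q[:,2]-z0)<15; print(z0,al[k].min().round(),al[k].max().round(),end=' | ')
# roof/sides from top
T=cloud(t).reshape(-1,3)
k=(abs(T[:,2]-280)<4)&(T[:,0]>600)&(T[:,0]<950)&(abs(T[:,1])<300); R=(T[k,:2]-c)@np.c_[ex,ey]
print("\nroof",np.percentile(R,[.2,1,99,99.8],axis=0).round(1).T)
k=(abs(T[:,2]-292)<5)&(T[:,0]>600)&(T[:,0]<950)&(abs(T[:,1])<300); R=(T[k,:2]-c)@np.c_[ex,ey]
print("rack",np.percentile(R,[.2,1,99,99.8],axis=0).round(1).T)
for nm,xy,z0,r in (("tin",(562,184),145,90),("jar",(572,-174),89,45)):
  for A,l in((T,"top"),(P,"side")):
    k=(abs(A[:,2]-z0)<8)&(np.hypot(*(A[:,:2]-xy).T)<r); (cx,cy),rad=cv2.minEnclosingCircle(A[k,:2].astype(np.float32)); print(nm,l,k.sum(),cx,cy,rad)
# protrusions in front of face
L=(P[:,:2]-c)@np.c_[ex,ey]
k=(L[:,0]<-8)&(L[:,0]>-60)&(P[:,2]>130)&(P[:,2]<262)&(abs(L[:,1])<170)
B=np.c_[L[k],P[k,2]]
for y0 in range(-170,170,10):
    q=B[(B[:,1]>=y0)&(B[:,1]<y0+10)]
    if len(q)>2: print(y0,len(q),np.median(q,0).round(1),q.min(0).round(),q.max(0).round())
a=s["color"][130:290,230:350,::-1]; cv2.imwrite("pics/b.png",cv2.resize(a,None,fx=3.7,fy=3.7,interpolation=cv2.INTER_CUBIC))
E
```

```text
face 5716 yaw deg 0.55541101815476 c [705.09001219 -14.74592596] along [-146.09158255 -133.45052116 -130.80632727  145.16126946  149.1868482
  160.33160963]
30 -134.0 149.0 | 60 -134.0 149.0 | 90 -134.0 160.0 | 120 -133.0 150.0 | 150 -134.0 153.0 | 180 -146.0 150.0 | 210 -146.0 150.0 | 240 -134.0 160.0 | 
roof [[  -0.     0.4  158.2  160.2]
 [-143.7 -142.3  154.2  155.5]]
rack [[ -40.   -39.8  152.2  153.2]
 [-137.  -136.   148.1  148.8]]
tin top 2683 569.0134887695312 190.1886749267578 72.29837036132812
tin side 1747 568.3438110351562 187.90719604492188 73.50985717773438
jar top 458 578.4302368164062 -183.05255126953125 31.624929428100586
jar side 625 577.2310180664062 -183.94471740722656 32.118797302246094
-150 33 [ -12.7 -143.9  196.2] [ -15. -146.  180.] [  -9. -140.  209.]
-140 11 [ -11.7 -135.4  197.4] [ -15. -140.  186.] [ -10. -131.  203.]
-130 30 [ -11.8 -122.6  196.6] [ -15. -129.  183.] [  -9. -120.  208.]
-120 16 [ -12.8 -118.   196.6] [ -16. -120.  186.] [  -9. -111.  207.]
-110 58 [ -22.4 -104.3  198.3] [ -39. -109.  191.] [  -8. -100.  203.]
-100 26 [-23.5 -96.6 199. ] [ -37. -100.  190.] [ -8. -90. 202.]
-90 12 [-10.8 -85.6 197. ] [-13. -89. 192.] [ -8. -81. 200.]
-80 13 [-10.3 -74.5 196.1] [-12. -79. 192.] [ -8. -70. 200.]
-70 13 [-11.3 -65.7 197.1] [-13. -70. 193.] [ -9. -61. 200.]
-60 6 [-10.5 -57.5 197.9] [-12. -59. 192.] [ -9. -55. 199.]
-30 197 [-37.3 -26.1 201.6] [-43. -30. 152.] [ -8. -20. 240.]
-20 4 [-38.1 -19.2 208.5] [-39. -20. 180.] [ -9. -19. 236.]
150 5 [ -8.6 152.  200.9] [-10. 150. 196.] [ -8. 154. 231.]
```

View pics/b.png

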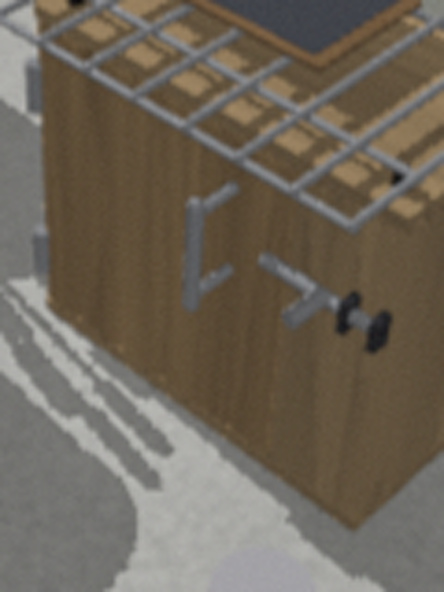

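Everything agrees with the crop: bar handle left, bolt knob to its right, black guides on the stile. My estimates in world coordinates are:

| Item | Position (mm) |
|---|---|
| Knob | about (678, -114, 195) |
| Bar | about (670, -37, 195) |
| Hinge | about (704, 138) |
| Tin | (569, 189) |
| Expected contact angle | θ ≈ 1.41 rad |

First I move clear of the obstacles, at height.

```bash
cat >> h.py <<'E'
def plan(p,ypr_tilt,n):
    """target TCP p; (yaw deg of pointing azimuth, tilt deg from down); n rows of straight line+slerp; prints rows"""
    from cell import ctrl
    from scipy.spatial.transform import Slerp
    s=ctrl.read_state(); R0=Ro.from_euler("xyz",s["tool_rot"]); p0=np.array(s["eef_pos"]); p=np.array(p,float)
    R1=R0
    if ypr_tilt is not None:
        a,t=np.radians(ypr_tilt); z=np.array([np.sin(t)*np.cos(a),np.sin(t)*np.sin(a),-np.cos(t)]); y=np.array([-np.sin(a),np.cos(a),0])
        R1=Ro.from_matrix(np.c_[np.cross(y,z),y,z])
    S=Slerp([0,1],Ro.concatenate([R0,R1])); rows=[]
    for i in range(n):
        A=S(i/n);B=S((i+1)/n)
        rows.append(np.r_[A.inv().apply((p-p0)/n)/30,np.degrees((A.inv()*B).as_rotvec())/6])
    rows=np.array(rows); print("t",round(s["clock"],2),"pos",p0.round(1),"F",s["force"].round(1),"q",s["qpos"].round(2),"w",round(s["width"]))
    if rows.ptp(0).max()<.02 if hasattr(rows,"ptp") else np.ptp(rows,0).max()<.02: print(n,"x",rows[0].round(3).tolist())
    else:
        for r in rows: print(r.round(2).tolist())
E
python3 -m crank '[[[-0.94,-0.88,-0.28,0,0,0],[-0.94,-0.88,-0.28,0,0,0],[-0.94,-0.88,-0.28,0,0,0],[-0.94,-0.88,-0.28,0,0,0],[-0.94,-0.88,-0.28,0,0,0],[-0.94,-0.88,-0.28,0,0,0],[-0.94,-0.88,-0.28,0,0,0],[-0.94,-0.88,-0.28,0,0,0],[-0.94,-0.88,-0.28,0,0,0],[-0.94,-0.88,-0.28,0,0,0],[-0.94,-0.88,-0.28,0,0,0],[-0.94,-0.88,-0.28,0,0,0]]]' -1
python3 -c "
from h import *
plan((470,-85,330),(0.5,42),12)"
```

```text
clock: 1.8
eef_pos: [433.6, 194.0, 332.0]
tool_rot: [3.136, -0.005, 2.822]
force: [0.4, 1.2, -0.1]
width: 85.4
t 1.8 pos [433.6 194.  332. ] F [ 0.4  1.2 -0.1] q [-0.58  0.26  0.13  1.84 -0.05  1.04  0.83] w 85
[-0.34, -0.7, 0.0, -0.09, -0.58, -0.25]
[-0.32, -0.71, 0.01, -0.09, -0.58, -0.25]
[-0.3, -0.72, 0.03, -0.09, -0.58, -0.25]
[-0.28, -0.73, 0.04, -0.09, -0.58, -0.25]
[-0.26, -0.74, 0.05, -0.09, -0.58, -0.25]
[-0.24, -0.74, 0.05, -0.09, -0.58, -0.25]
[-0.21, -0.75, 0.06, -0.09, -0.58, -0.25]
[-0.19, -0.76, 0.07, -0.09, -0.58, -0.25]
[-0.16, -0.76, 0.07, -0.09, -0.58, -0.25]
[-0.14, -0.77, 0.07, -0.09, -0.58, -0.25]
[-0.12, -0.77, 0.07, -0.09, -0.58, -0.25]
[-0.09, -0.77, 0.07, -0.09, -0.58, -0.25]
```

```bash
python3 -m crank '[[[-0.34,-0.7,0,-0.09,-0.58,-0.25],[-0.32,-0.71,0.01,-0.09,-0.58,-0.25],[-0.3,-0.72,0.03,-0.09,-0.58,-0.25],[-0.28,-0.73,0.04,-0.09,-0.58,-0.25],[-0.26,-0.74,0.05,-0.09,-0.58,-0.25],[-0.24,-0.74,0.05,-0.09,-0.58,-0.25],[-0.21,-0.75,0.06,-0.09,-0.58,-0.25],[-0.19,-0.76,0.07,-0.09,-0.58,-0.25],[-0.16,-0.76,0.07,-0.09,-0.58,-0.25],[-0.14,-0.77,0.07,-0.09,-0.58,-0.25],[-0.12,-0.77,0.07,-0.09,-0.58,-0.25],[-0.09,-0.77,0.07,-0.09,-0.58,-0.25]]]' 1
python3 - <<'E'
from h import *
from cell import ctrl
plan((560,-80,270),(0.5,43),6)
p=ctrl.get_image("wrist"); cv2.imwrite("pics/w1.png",p["color"][:,:,::-1])
C=cloud(p)
for q in ["bolt_knob","pull_grip","jar"]:
    for d in ctrl.search_frame(q,p)[:2]: 
        u,v=np.round(d["extent"][:2]).astype(int); print(q,d["conf"],np.round(d["extent"]),C[v,u].round())
E
```

```text
clock: 2.8
eef_pos: [463.1, -57.4, 355.8]
tool_rot: [-3.124, 0.644, 3.075]
force: [-1.0, -0.3, 0.3]
width: 0.3
t 2.8 pos [463.1 -57.4 355.8] F [-1.  -0.3  0.3] q [-0.83 -0.1   0.8   2.38  0.62  0.23  0.92] w 0
[-0.15, -0.08, 0.71, -0.11, -0.17, -0.09]
[-0.14, -0.09, 0.71, -0.11, -0.17, -0.09]
[-0.12, -0.1, 0.71, -0.11, -0.17, -0.09]
[-0.11, -0.1, 0.71, -0.11, -0.17, -0.09]
[-0.1, -0.11, 0.71, -0.11, -0.17, -0.09]
[-0.08, -0.12, 0.71, -0.11, -0.17, -0.09]
bolt_knob 0.76 [234. 212.  60.  16.] [ 688. -107.  197.]
pull_grip 0.69 [334. 198. 161. 134.] [708.  45. 164.]
```

View pics/w1.png

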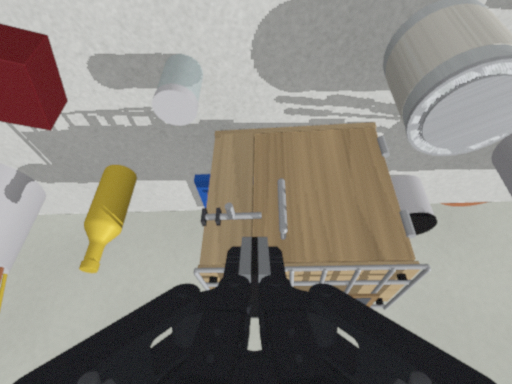

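The wrist view shows the knob at about (229,211) and the bar at about (283,208), with the shut fingers between them. I now move in front, below the rack.

```bash
python3 -m crank '[[[-0.15,-0.08,0.71,-0.11,-0.17,-0.09],[-0.14,-0.09,0.71,-0.11,-0.17,-0.09],[-0.12,-0.1,0.71,-0.11,-0.17,-0.09],[-0.11,-0.1,0.71,-0.11,-0.17,-0.09],[-0.1,-0.11,0.71,-0.11,-0.17,-0.09],[-0.08,-0.12,0.71,-0.11,-0.17,-0.09],[0,0,0,0,0,0]]]' 1
python3 - <<'E'
from h import *
from cell import ctrl
plan((625,-76,215),(0.5,43),6)
p=ctrl.get_image("wrist"); cv2.imwrite("pics/w2.png",p["color"][:,:,::-1])
C=cloud(p)
for q in ["bolt_knob","pull_grip","jar"]:
    for d in ctrl.search_frame(q,p)[:1]: 
        u,v=np.round(d["extent"][:2]).astype(int); print(q,d["conf"],np.round(d["extent"]),C[v,u].round())
P=C.reshape(-1,3); k=(P[:,0]<695)&(P[:,0]>660)&(abs(P[:,2]-195)<16)&(P[:,1]<10)&(P[:,1]>-180)
for y in range(-170,0,3):
    q=P[k&(abs(P[:,1]-y)<1.5)]
    if len(q)>3: print(y,len(q),q.min(0).round(),q.max(0).round())
E
```

```text
clock: 3.58
eef_pos: [488.9, -71.1, 343.2]
tool_rot: [-3.105, 0.72, 3.132]
force: [0.7, 1.1, 0.8]
width: -0.1
t 3.58 pos [488.9 -71.1 343.2] F [0.7 1.1 0.8] q [-1.56 -0.37  1.32  2.42  1.51  0.48  0.12] w 0
[-0.1, 0.02, 1.03, -0.08, -0.05, -0.02]
[-0.09, 0.01, 1.03, -0.08, -0.05, -0.02]
[-0.09, 0.0, 1.04, -0.08, -0.05, -0.02]
[-0.08, -0.01, 1.04, -0.08, -0.05, -0.02]
[-0.08, -0.02, 1.04, -0.08, -0.05, -0.02]
[-0.07, -0.03, 1.04, -0.08, -0.05, -0.02]
bolt_knob 0.81 [233. 196.  62.  18.] [ 681. -110.  201.]
pull_grip 0.79 [341. 182. 171. 146.] [706.  43. 162.]
-158 11 [ 694. -158.  186.] [ 695. -157.  207.]
-155 14 [ 693. -156.  184.] [ 695. -154.  208.]
-152 4 [ 694. -153.  184.] [ 695. -152.  199.]
-134 16 [ 694. -135.  184.] [ 695. -133.  207.]
-131 14 [ 693. -132.  184.] [ 695. -130.  208.]
-119 7 [ 671. -118.  195.] [ 688. -118.  199.]
-116 28 [ 672. -117.  191.] [ 694. -115.  201.]
-113 30 [ 671. -114.  191.] [ 692. -112.  202.]
-110 36 [ 672. -111.  191.] [ 694. -109.  202.]
-107 19 [ 672. -108.  194.] [ 694. -107.  200.]
-41 46 [668. -42. 180.] [673. -40. 211.]
-38 41 [667. -39. 180.] [669. -37. 211.]
-35 49 [666. -36. 179.] [669. -34. 211.]
-32 33 [668. -33. 179.] [671. -31. 210.]
```

View pics/w2.png

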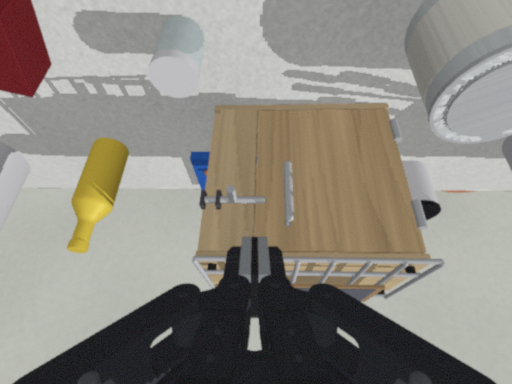

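The w2 view shows the knob at (231,192), y ≈ -112.5, and the bar at (289,193), y ≈ -36. The arm is folded near its joint limits, so I extend forward, where there is more room.

```bash
python3 -m crank '[[[-0.1,0,0.7,0,0,0],[-0.1,0,0.7,0,0,0],[-0.1,0,0.7,0,0,0],[-0.1,0,0.7,0,0,0]]]' 1
python3 - <<'E'
from h import *
plan((625,-76,215),(0.5,43),6)
E
```

```text
clock: 4.12
eef_pos: [497.3, -69.3, 348.9]
tool_rot: [-3.106, 0.722, 3.113]
force: [0.6, -0.6, 0.4]
width: 0.3
t 4.12 pos [497.3 -69.3 348.9] F [ 0.6 -0.6  0.4] q [-1.6  -0.37  1.32  2.4   1.48  0.52  0.12] w 0
[-0.04, 0.02, 1.03, -0.1, -0.05, -0.04]
[-0.04, 0.01, 1.03, -0.1, -0.05, -0.04]
[-0.03, -0.0, 1.03, -0.1, -0.05, -0.04]
[-0.03, -0.01, 1.03, -0.1, -0.05, -0.04]
[-0.02, -0.02, 1.03, -0.1, -0.05, -0.04]
[-0.02, -0.03, 1.03, -0.1, -0.05, -0.04]
```

```bash
python3 -m crank '[[[0,0,0,0,0.8,0],[0,0,0,0,0.8,0],[0,0,0,0,0.8,0],[0,0,0,0,0.8,0],[0,0,0,0,0.8,0],[0,0,0,0,0.8,0]]]' 1
python3 - <<'E'
from h import *
plan((560,-60,330),(0.5,5),6)
E
```

```text
clock: 4.62
eef_pos: [446.1, -62.2, 381.0]
tool_rot: [-3.11, 0.281, 3.098]
force: [0.2, -0.3, 0.1]
width: 0.3
t 4.62 pos [446.1 -62.2 381. ] F [ 0.2 -0.3  0.1] q [-1.66 -0.37  1.32  2.05  0.59  1.    0.93] w 0
[-0.53, 0.05, 0.45, -0.07, 0.31, -0.09]
[-0.54, 0.05, 0.43, -0.07, 0.31, -0.09]
[-0.56, 0.04, 0.41, -0.07, 0.31, -0.09]
[-0.57, 0.03, 0.39, -0.07, 0.31, -0.09]
[-0.58, 0.02, 0.38, -0.07, 0.31, -0.09]
[-0.59, 0.01, 0.36, -0.07, 0.31, -0.09]
```

```bash
python3 -m crank '[[[-0.53,0.05,0.45,-0.07,0.31,-0.09],[-0.54,0.05,0.43,-0.07,0.31,-0.09],[-0.56,0.04,0.41,-0.07,0.31,-0.09],[-0.57,0.03,0.39,-0.07,0.31,-0.09],[-0.58,0.02,0.38,-0.07,0.31,-0.09],[-0.59,0.01,0.36,-0.07,0.31,-0.09]]]' 1
python3 - <<'E'
from h import *
plan((560,-60,330),(0.5,5),6)
E
```

```text
clock: 5.12
eef_pos: [431.5, -40.4, 405.7]
tool_rot: [-3.136, 0.185, -3.124]
force: [0.5, -0.7, 0.9]
width: 0.2
t 5.12 pos [431.5 -40.4 405.7] F [ 0.5 -0.7  0.9] q [-1.7  -0.37  1.32  1.95  0.48  1.14  1.06] w 0
[-0.62, -0.12, 0.54, -0.01, 0.16, 0.01]
[-0.63, -0.12, 0.53, -0.01, 0.16, 0.01]
[-0.64, -0.12, 0.52, -0.01, 0.16, 0.01]
[-0.65, -0.12, 0.51, -0.01, 0.16, 0.01]
[-0.66, -0.12, 0.5, -0.01, 0.16, 0.01]
[-0.67, -0.12, 0.49, -0.01, 0.16, 0.01]
```

The arm is pinned at joint limits (q2, q3). I fit a kinematic model from the logged poses so I can steer it out.

```bash
cat > fit.py <<'E'
from h import *
import itertools
from scipy.optimize import least_squares
from cell import ctrl
s=ctrl.read_state()
Q=np.array([[-1.2968,.6293,.0384,1.5184,-.02705,.99628,-.02],[-.58,.26,.13,1.84,-.05,1.04,.83],[-.83,-.1,.8,2.38,.62,.23,.92],[-1.56,-.37,1.32,2.42,1.51,.48,.12],[-1.6,-.37,1.32,2.4,1.48,.52,.12],[-1.66,-.37,1.32,2.05,.59,1.,.93],s["qpos"]])
P=np.array([[216.37,612.26,230.4],[433.6,194,332],[463.1,-57.4,355.8],[488.9,-71.1,343.2],[497.3,-69.3,348.9],[446.1,-62.2,381],s["eef_pos"]])
E=np.array([[-3.1397,0,2.80177],[3.136,-.005,2.822],[-3.124,.644,3.075],[-3.105,.72,3.132],[-3.106,.722,3.113],[-3.11,.281,3.098],s["tool_rot"]])
R=Ro.from_euler("xyz",E)
best=None
for sg in itertools.product((1,-1),repeat=5):
    sg=(-1,1,sg[0],sg[1],sg[2],sg[3],sg[4])
    ro=[Ro.from_euler("zyzyzyz",q*sg) for q in Q]
    C=Ro.concatenate([a.inv()*b for a,b in zip(ro,R)]); e=(C.mean().inv()*C).magnitude().max()
    if best is None or e<best[0]: best=(e,sg,C.mean())
print(best[:2],best[2].as_rotvec())
sg,C=np.array(best[1]),best[2]
# position linear: p = R1 a + R12 .. ; segments after j1(z only+x,y),j3,j5,j7
A=[]
for q in Q:
    row=[np.eye(3)[:,2:]]
    for n in (3,5,7):
        row.append(Ro.from_euler("zyzyzyz"[:n],(q*sg)[:n]).as_matrix())
    row.insert(1,Ro.from_euler("zy",(q*sg)[:2]).as_matrix()[:,:1]); A.append(np.hstack(row))
A=np.vstack(A)
lam=.05*np.eye(A.shape[1])
x=np.linalg.lstsq(np.vstack([A,lam]),np.r_[P.ravel(),np.zeros(len(lam))],rcond=None)[0]
print(x.round(1),"res",(A@x-P.ravel()).round(1))
np.savez("kin.npz",sg=sg,C=C.as_matrix(),x=x)
E
python3 fit.py
```

```text
Traceback (most recent call last):
  File "fit.py", line 13, in <module>
    ro=[Ro.from_euler("zyzyzyz",q*sg) for q in Q]
        ~~~~~~~~~~~~~^^^^^^^^^^^^^^^^
  File "scipy/spatial/transform/_rotation.pyx", line 1413, in scipy.spatial.transform._rotation.Rotation.from_euler
ValueError: Expected axis specification to be a non-empty string of upto 3 characters, got zyzyzyz
```

```bash
cat >> h.py <<'E'
def chain(q):
    R=Ro.identity()
    for a,v in zip("zyzyzyz",q): R=R*Ro.from_euler(a,v)
    return R
E
sed -i 's/Ro.from_euler("zyzyzyz",q\*sg)/chain(q*sg)/; s/Ro.from_euler("zyzyzyz"\[:n\],(q\*sg)\[:n\])/chain((q*sg)[:n])/' fit.py; python3 fit.py
```

```text
(np.float64(0.008692314289755622), (-1, 1, -1, 1, -1, 1, -1)) [-7.46782180e-04 -5.63046284e-05  1.57161879e+00]
[346.4  -3.1  31.5 -34.1 528.6  -5.4  -2.  363.6  -5.1   7.6 337.3] res [ 0.6 -3.6 -4.9  2.5  3.7  3.6 -1.1 -2.8  1.2  0.  -0.9 -0.4 -1.   3.7
 -0.9 -1.2  0.8  0.9 -0.4 -1.8 -0.4]
```

```bash
cat >> h.py <<'E'
try:
    _k=np.load("kin.npz"); sg,CC,xx=_k["sg"],Ro.from_matrix(_k["C"]),_k["x"]
except Exception: pass
LO=np.array([-3.06,-.37,-1.25,.18,-1.1,.23,-2.94]);HI=np.array([3.06,2.12,1.32,2.47,4.24,1.98,2.94])
def fk(q):
    c=q*sg; p=np.array([0,0,xx[0]])+chain(c[:2]).apply([xx[1],0,0])
    for i,n in enumerate((3,5,7)): p=p+chain(c[:n]).apply(xx[2+3*i:5+3*i])
    return p,chain(c)*CC
def aim(az,tilt):
    a,t=np.radians((az,tilt)); z=np.array([np.sin(t)*np.cos(a),np.sin(t)*np.sin(a),-np.cos(t)]); y=np.array([-np.sin(a),np.cos(a),0])
    return Ro.from_matrix(np.c_[np.cross(y,z),y,z])
def ik(p,R,q0,w=.02):
    from scipy.optimize import least_squares
    mid=(LO+HI)/2; 
    def f(q):
        pp,RR=fk(q); return np.r_[(pp-p)/10,(R.inv()*RR).as_rotvec()*20,w*(q-mid)/(HI-LO),w*.5*(q-q0)]
    r=least_squares(f,np.clip(q0,LO+.01,HI-.01),bounds=(LO,HI)); e=f(r.x); return r.x,np.hypot(*[np.linalg.norm(e[:3])*10,np.linalg.norm(e[3:6])])
def jrows(q0,q1,n):
    qs=np.linspace(q0,q1,n+1); out=[]
    for a,b in zip(qs,qs[1:]):
        pa,Ra=fk(a);pb,Rb=fk(b); out.append(np.r_[Ra.inv().apply(pb-pa)/30,np.degrees((Ra.inv()*Rb).as_rotvec())/6])
    return np.array(out)
E
python3 - <<'E'
from h import *
from cell import ctrl
q0=ctrl.read_state()["qpos"]
qs=np.array([-.1,.5,0,1.8,0,.5,1.6])
th=np.arange(0,1.45,.2)
for nm,p,R in [("pre",(600,-75,250),aim(.5,43)),("knob",(676,-75,190),aim(.5,43)),("far",(560,-75,330),aim(.5,20)),("far2",(560,-75,330),aim(.5,40))]:
    for w in (.02,.3):
        q,e=ik(np.array(p),R,qs,w); print(nm,w,q.round(2),round(e,2))
H=np.array([703.6,138.])
for f in (0,.5,1):
  q=qs
  for t in th:
    d=np.array([-np.sin(t),-np.cos(t)]);n=np.array([-np.cos(t),np.sin(t)]); b=np.r_[H+175*d+35*n,195]
    R=aim(.5-np.degrees(t)*f,43); q,e=ik(b+R.apply([0,0,15]),R,q,.3); print(f,t.round(1),b.round(),q.round(2),round(e,2))
E
```

```text
pre 0.02 [-0.05  0.37  0.23  2.11 -1.1   0.23  2.77] 13.0
pre 0.3 [-0.05  0.37  0.23  2.11 -1.1   0.23  2.77] 13.0
knob 0.02 [ 0.88  0.86 -1.17  2.15  2.1   0.7  -0.11] 0.0
knob 0.3 [ 0.88  0.86 -1.17  2.15  2.1   0.7  -0.11] 0.04
far 0.02 [ 0.12  0.24 -0.03  1.93 -0.05  0.62  1.71] 0.0
far 0.3 [ 0.12  0.24 -0.03  1.93 -0.05  0.62  1.71] 0.01
far2 0.02 [-0.34  0.19  0.53  2.21 -1.1   0.23  2.76] 2.92
far2 0.3 [-0.33  0.19  0.53  2.21 -1.1   0.23  2.76] 2.91
0 0.0 [669. -37. 195.] [ 0.78  0.85 -1.13  2.16  2.12  0.74 -0.2 ] 0.04
0 0.2 [635. -27. 195.] [ 0.75  0.79 -1.08  2.26  2.2   0.74 -0.36] 0.01
0 0.4 [603. -10. 195.] [ 0.69  0.73 -1.04  2.34  2.26  0.76 -0.51] 0.01
0 0.6 [576.  13. 195.] [ 0.6   0.68 -0.98  2.41  2.3   0.79 -0.66] 0.01
0 0.8 [554.  41. 195.] [ 0.47  0.64 -0.91  2.47  2.32  0.82 -0.79] 0.01
0 1.0 [537.  73. 195.] [-0.26  0.49 -0.04  2.47  2.75  0.57 -1.43] 2.46
0 1.2 [528. 107. 195.] [-0.65  0.53  0.33  2.47  2.91  0.52 -1.74] 2.51
0 1.4 [525. 143. 195.] [-0.63  0.52  0.17  2.47  2.67  0.57 -1.57] 0.01
0.5 0.0 [669. -37. 195.] [ 0.78  0.85 -1.13  2.16  2.12  0.74 
[... 401 characters left out ...]
195.] [-0.24  0.59 -0.54  2.29  1.58  0.99 -1.09] 0.01
0.5 1.4 [525. 143. 195.] [-0.39  0.61 -0.46  2.18  1.4   1.02 -1.07] 0.0
1 0.0 [669. -37. 195.] [ 0.78  0.85 -1.13  2.16  2.12  0.74 -0.2 ] 0.04
1 0.2 [635. -27. 195.] [ 0.61  0.76 -1.01  2.25  2.1   0.87 -0.54] 0.01
1 0.4 [603. -10. 195.] [ 0.38  0.68 -0.86  2.29  1.96  0.96 -0.8 ] 0.01
1 0.6 [576.  13. 195.] [ 0.13  0.63 -0.71  2.28  1.75  1.01 -0.96] 0.01
1 0.8 [554.  41. 195.] [-0.09  0.62 -0.58  2.21  1.5   1.05 -1.05] 0.01
1 1.0 [537.  73. 195.] [-0.27  0.64 -0.46  2.09  1.25  1.11 -1.07] 0.0
1 1.2 [528. 107. 195.] [-0.42  0.68 -0.35  1.94  1.02  1.18 -1.07] 0.0
1 1.4 [525. 143. 195.] [-0.53  0.73 -0.24  1.77  0.82  1.28 -1.06] 0.0
```

The model fits, and a better branch exists (q5 ≈ 2) for the knob and the whole door arc. I simulate the differential solver to find a guided way into it.

```bash
cat >> h.py <<'E'
VM=.7*np.array([2.57,2.57,3.14,3.14,3.14,3.14,3.14])/12
def jac(q):
    J=np.zeros((6,7)); p,R=fk(q)
    for i in range(7):
        d=q.copy(); d[i]+=1e-4; a,b=fk(d); J[:3,i]=(a-p)/1e-4/300; J[3:,i]=(b*R.inv()).as_rotvec()/1e-4
    return J
def simrow(q,r,k=4,lam=.03):
    p,R=fk(q); pt=p+R.apply(np.array(r[:3])*30); Rt=R*Ro.from_rotvec(np.radians(6*np.array(r[3:])))
    x=q.copy()
    for _ in range(k):
        a,b=fk(x); e=np.r_[(pt-a)/300,(Rt*b.inv()).as_rotvec()]; J=jac(x)
        x=np.clip(x+J.T@np.linalg.solve(J@J.T+lam**2*np.eye(6),e),LO,HI)
    d=x-q; return q+d/max(1,np.max(abs(d)/VM))
def sim(q,rows,**k):
    for r in rows: q=simrow(q,r,**k)
    return q
def go(q,p,R,n):
    """simulated straight line + slerp; returns rows and joint track"""
    from scipy.spatial.transform import Slerp
    p0,R0=fk(q); S=Slerp([0,1],Ro.concatenate([R0,R])); rows=[];tr=[]
    for i in range(n):
        A,B=S([i/n,(i+1)/n]); rows.append(np.r_[A.inv().apply((np.array(p)-p0)/n)/30,np.degrees((A.inv()*B).as_rotvec())/6]); q=simrow(q,rows[-1]); tr.append(q)
    return np.array(rows),np.array(tr)
E
python3 - <<'E'
from h import *
from cell import ctrl
z=[(-.34,0),(-.32,.01),(-.3,.03),(-.28,.04),(-.26,.05),(-.24,.05),(-.21,.06),(-.19,.07),(-.16,.07),(-.14,.07),(-.12,.07),(-.09,.07)]
rows=[[a,-.7-.0065*i,b,-.09,-.58,-.25] for i,(a,b) in enumerate(z)]
print("sim2->3",sim(np.array([-.58,.26,.13,1.84,-.05,1.04,.83]),rows).round(2),"real -.83 -.1 .8 2.38 .62 .23 .92")
q0=ctrl.read_state()["qpos"]; print("now",q0.round(2))
q=q0
for p,a,n in [((431,-40,406),(-40,10),8),((420,250,330),(-60,15),16),((480,250,330),(-70,40),8),((450,150,300),(-60,43),6),((500,0,270),(-45,43),8),((560,-75,250),(-25,43),8),((600,-75,250),(0.5,43),8)]:
    rows,tr=go(q,p,aim(*a),n); q=tr[-1]; pp,RR=fk(q); print(p,a,"->",q.round(2),pp.round(),"err",round(np.linalg.norm(pp-p),1),round((RR.inv()*aim(*a)).magnitude(),2))
E
```

```text
sim2->3 [-0.36 -0.    0.41  2.41 -0.18  0.23  1.77] real -.83 -.1 .8 2.38 .62 .23 .92
now [-1.7  -0.37  1.32  1.95  0.48  1.14  1.06]
(431, -40, 406) (-40, 10) -> [-1.72 -0.14  1.32  1.93  0.32  1.11  0.53] [427.  35. 424.] err 77.0 0.18
(420, 250, 330) (-60, 15) -> [-1.64  0.55  1.17  1.84 -0.27  1.06  0.21] [396. 285. 332.] err 42.2 0.09
(480, 250, 330) (-70, 40) -> [-1.53  0.92  1.25  1.62 -0.17  1.21 -0.01] [480. 250. 330.] err 0.0 0.0
(450, 150, 300) (-60, 43) -> [-1.64  0.84  1.3   2.03 -0.07  0.79  0.09] [450. 150. 300.] err 0.0 0.0
(500, 0, 270) (-45, 43) -> [-1.34  0.69  1.23  2.33  0.11  0.23  0.35] [478. -12. 265.] err 25.5 0.08
(560, -75, 250) (-25, 43) -> [-0.93  0.54  1.08  2.45  0.43  0.23  0.57] [ 380. -158.  232.] err 199.3 0.54
(600, -75, 250) (0.5, 43) -> [-0.29  0.38  0.58  2.37  0.77  0.23  0.84] [ 398. -219.  209.] err 251.0 0.69
```

```bash
cat > try.py <<'E'
from h import *
from cell import ctrl
import sys
def run(q,W,v=1):
    for p,a,n in W:
        p=np.array([p[0]*np.cos(np.radians(p[1])),p[0]*np.sin(np.radians(p[1])),p[2]]); R=aim(*a)
        rows,tr=go(q,p,R,n); q=tr[-1]; pp,RR=fk(q)
        if v: print(p.round(),a,n,"->",q.round(2),"err",round(np.linalg.norm(pp-p),1),round((RR.inv()*R).magnitude(),2))
    return q
if __name__=="__main__":
    q0=ctrl.read_state()["qpos"]
    for name,W in {"A":[((430,40,400),(0,5),12),((430,90,400),(0,5),14),((640,90,300),(0,0),10),((640,40,330),(-30,0),14),((560,20,330),(-60,30),8)],
     "B":[((430,60,420),(-60,5),16),((620,70,300),(-60,5),10),((620,30,330),(-70,5),12),((540,20,330),(-70,40),8),((540,0,290),(-45,43),6),((560,-6,260),(-20,43),6),((605,-7,250),(0,43),6)]}.items():
        print(name); run(q0,W)
E
python3 try.py
```

```text
A
[329. 276. 400.] (0, 5) 12 -> [-1.94  0.21  1.23  1.89 -0.16  1.11  0.99] err 33.5 0.08
[  0. 430. 400.] (0, 5) 14 -> [-2.69  0.28  1.23  1.85 -0.19  1.19  0.17] err 2.7 0.01
[  0. 640. 300.] (0, 0) 10 -> [-2.1   0.72  0.88  1.44 -0.56  1.24  0.41] err 0.0 0.0
[490. 411. 330.] (-30, 0) 14 -> [-1.24  0.73  0.95  1.38 -0.59  1.33  0.77] err 0.0 0.0
[526. 192. 330.] (-60, 30) 8 -> [-1.43  0.84  1.32  1.73 -0.36  1.02  0.42] err 7.0 0.01
B
[215. 372. 420.] (-60, 5) 16 -> [-1.68  0.14  0.57  1.78 -0.    1.29 -0.58] err 0.0 0.0
[212. 583. 300.] (-60, 5) 10 -> [-1.6   0.6   0.48  1.46 -0.21  1.2  -0.58] err 0.0 0.0
[537. 310. 330.] (-70, 5) 12 -> [-0.96  0.57  0.57  1.45 -0.22  1.22 -0.04] err 0.0 0.0
[507. 185. 330.] (-70, 40) 8 -> [-1.3   0.65  0.83  1.7   0.25  1.14 -0.32] err 0.0 0.0
[540.   0. 290.] (-45, 43) 6 -> [-1.19  0.54  1.    2.21  0.72  0.33 -0.2 ] err 0.0 0.0
[557. -59. 260.] (-20, 43) 6 -> [-1.06  0.51  1.14  2.38  1.66  0.23 -0.69] err 112.4 0.39
[600. -74. 250.] (0, 43) 6 -> [-0.25  0.34  0.32  2.35  2.65  0.28 -1.24] err 53.9 0.28
```

```bash
cat > try2.py <<'E'
from try_ import *
E
mv try.py tryw.py
python3 - <<'E'
from tryw import *
q0=ctrl.read_state()["qpos"]
end=[((540,20,330),(-70,40),8),((540,0,290),(-45,43),6),((560,-6,260),(-20,43),6),((605,-7,250),(0,43),6),((605,-7,250),(0,43),3)]
T={"C":[((420,75,440),(-60,5),18),((650,75,280),(-60,5),10),((650,20,320),(-70,5),15)]+end,
"D":[((430,60,420),(-60,5),16),((620,70,300),(-60,5),10),((620,20,330),(-70,5),14),((430,20,440),(-60,0),8),((430,80,440),(-60,0),14),((650,80,300),(-70,5),10),((650,20,320),(-70,5),15)]+end,
"E":[((430,60,420),(-60,5),16),((400,60,450),(-60,-25),5),((400,100,450),(-60,-25),9),((620,90,300),(-60,5),12),((650,20,320),(-70,5),17)]+end}
for n,W in T.items(): print(n); run(q0,W)
E
```

```text
C
[109. 406. 440.] (-60, 5) 18 -> [-1.62  0.1   0.2   1.75  0.04  1.36 -0.9 ] err 0.0 0.0
[168. 628. 280.] (-60, 5) 10 -> [-1.5   0.63  0.19  1.38 -0.05  1.21 -0.8 ] err 0.0 0.0
[611. 222. 320.] (-70, 5) 15 -> [-0.63  0.58  0.32  1.38 -0.09  1.21  0.03] err 0.0 0.0
[507. 185. 330.] (-70, 40) 8 -> [-1.15  0.56  0.56  1.7   0.41  1.2  -0.48] err 0.0 0.0
[540.   0. 290.] (-45, 43) 6 -> [-1.03  0.43  0.74  2.21  0.99  0.47 -0.46] err 0.0 0.0
[557. -59. 260.] (-20, 43) 6 -> [-0.77  0.39  0.67  2.35  2.04  0.27 -1.1 ] err 16.1 0.15
[600. -74. 250.] (0, 43) 6 -> [ 0.12  0.36 -0.05  2.31  3.06  0.28 -1.48] err 7.6 0.07
[600. -74. 250.] (0, 43) 3 -> [ 0.26  0.38 -0.18  2.29  3.21  0.27 -1.52] err 0.0 0.0
D
[215. 372. 420.] (-60, 5) 16 -> [-1.68  0.14  0.57  1.78 -0.    1.29 -0.58] err 0.0 0.0
[212. 583. 300.] (-60, 5) 10 -> [-1.6   0.6   0.48  1.46 -0.21  1.2  -0.58] err 0.0 0.0
[583. 212. 330.] (-70, 5) 14 -> [-0.8   0.57  0.58  1.46 -0.23  1.2   0.14] err 0.0 0.0
[404. 147. 440.] (-60, 0) 8 -> [-0.96  0.11  0.6   1.76 -0.06  1.29  0.18] err 0.0 0.0
[ 75. 423. 440.] (-60, 0) 14 -> [-1.53  0.
[... 843 characters left out ...]
9. 394. 450.] (-60, -25) 9 -> [-1.69 -0.21 -0.01  2.12 -0.22  0.84 -1.07] err 0.0 0.0
[  0. 620. 300.] (-60, 5) 12 -> [-1.68  0.56  0.04  1.44  0.02  1.23 -1.12] err 0.0 0.0
[611. 222. 320.] (-70, 5) 17 -> [-0.59  0.57  0.26  1.38 -0.06  1.21 -0.  ] err 0.0 0.0
[507. 185. 330.] (-70, 40) 8 -> [-1.1   0.54  0.48  1.7   0.45  1.22 -0.52] err 0.0 0.0
[540.   0. 290.] (-45, 43) 6 -> [-0.96  0.41  0.65  2.21  1.04  0.52 -0.51] err 0.0 0.0
[557. -59. 260.] (-20, 43) 6 -> [-0.69  0.37  0.58  2.36  2.09  0.29 -1.13] err 15.8 0.12
[600. -74. 250.] (0, 43) 6 -> [ 0.2   0.37 -0.13  2.3   3.12  0.27 -1.49] err 4.1 0.04
[600. -74. 250.] (0, 43) 3 -> [ 0.27  0.38 -0.19  2.29  3.2   0.26 -1.51] err 0.0 0.0
```

```bash
cat > full.py <<'E'
from tryw import *
def pol(x,y,z): return (np.hypot(x,y),np.degrees(np.arctan2(y,x)),z)
def door(az0,az1,hinge=(703.6,138.),back=15,t0=0,t1=1.4,n=8):
    W=[]
    for t in np.linspace(t0,t1,n+1)[1:]:
        b=np.r_[np.array(hinge)+175*np.array([-np.sin(t),-np.cos(t)])+35*np.array([-np.cos(t),np.sin(t)]),195]
        az=az0+(az1-az0)*(t/1.4); W.append((pol(*(b+aim(az,43).apply([0,0,back]))),(az,43),6))
    return W
A=-20
C=[((420,75,440),(-60,5),18),((650,75,280),(-60,5),10),((650,20,320),(-70,5),15),((540,20,330),(-70,40),8),((540,0,290),(-45,43),8),(pol(580,-50,260),(A,43),10),
 (pol(605,-72,240),(A,43),4),(pol(677,-76,190),(A,43),4),(pol(677,-140,190),(A,43),4),(pol(620,-125,240),(A,43),4),(pol(605,-36,245),(A,43),6),(pol(680,-39,184),(A,43),6)]+door(A,-75)
if __name__=="__main__":
    run(ctrl.read_state()["qpos"],C)
E
python3 full.py
```

```text
[109. 406. 440.] (-60, 5) 18 -> [-1.62  0.1   0.2   1.75  0.04  1.36 -0.9 ] err 0.0 0.0
[168. 628. 280.] (-60, 5) 10 -> [-1.5   0.63  0.19  1.38 -0.05  1.21 -0.8 ] err 0.0 0.0
[611. 222. 320.] (-70, 5) 15 -> [-0.63  0.58  0.32  1.38 -0.09  1.21  0.03] err 0.0 0.0
[507. 185. 330.] (-70, 40) 8 -> [-1.15  0.56  0.56  1.7   0.41  1.2  -0.48] err 0.0 0.0
[540.   0. 290.] (-45, 43) 8 -> [-1.03  0.43  0.74  2.21  0.99  0.47 -0.47] err 0.0 0.0
[580. -50. 260.] (-20, 43) 10 -> [-0.51  0.37  0.46  2.33  2.32  0.3  -1.2 ] err 16.8 0.05
[605. -72. 240.] (-20, 43) 4 -> [-0.28  0.43  0.27  2.28  2.52  0.31 -1.34] err 0.0 0.0
[677. -76. 190.] (-20, 43) 4 -> [-0.2   0.6   0.2   2.13  2.57  0.32 -1.38] err 0.0 0.0
[ 677. -140.  190.] (-20, 43) 4 -> [-0.    0.59  0.11  2.11  2.72  0.31 -1.4 ] err 0.0 0.0
[ 620. -125.  240.] (-20, 43) 4 -> [-0.08  0.44  0.18  2.23  2.67  0.28 -1.36] err 0.0 0.0
[605. -36. 245.] (-20, 43) 6 -> [-0.44  0.43  0.36  2.28  2.39  0.29 -1.28] err 0.0 0.0
[680. -39. 184.] (-20, 43) 6 -> [-0.31  0.62  0.24  2.12  2.47  0.32 -1.36] err 0.0 0.0
[648. -33. 184.] (np.float64(-26.875), 43) 6 -> [-0.47  0.62  0.36  2.17  2.28  0.33 -1.36] err 0.0 0.0
[619. -20. 184.] (np.float64(-33.75), 43) 6 -> [-0.65  0.65  0.5   2.2   2.04  0.31 -1.32] err 0.0 0.0
[593.  -3. 184.] (np.float64(-40.625), 43) 6 -> [-0.87  0.71  0.69  2.21  1.68  0.23 -1.17] err 0.6 0.0
[571.  19. 184.] (np.float64(-47.5), 43) 6 -> [-0.92  0.7   0.64  2.18  1.21  0.35 -0.86] err 2.0 0.01
[553.  44. 184.] (np.float64(-54.375), 43) 6 -> [-0.93  0.68  0.53  2.13  0.97  0.52 -0.77] err 0.0 0.0
[539.  72. 184.] (np.float64(-61.24999999999999), 43) 6 -> [-0.94  0.69  0.46  2.05  0.79  0.68 -0.75] err 0.0 0.0
[531. 102. 184.] (np.float64(-68.125), 43) 6 -> [-0.95  0.72  0.41  1.94  0.65  0.83 -0.74] err 0.0 0.0
[528. 133. 184.] (np.float64(-75.0), 43) 6 -> [-0.95  0.76  0.38  1.82  0.53  0.98 -0.75] err 0.0 0.0
```

```bash
cat >> h.py <<'E'
def screw(p0,R0,p,R,n):
    w=(R0.inv()*R).as_rotvec(); a=R0.inv().apply(np.array(p)-p0)
    # row composes: shift along axes as they stand at row start, then turn -> sum_{i<n} exp(i w/n) t = a
    M=sum(Ro.from_rotvec(w*i/n).as_matrix() for i in range(n))
    return np.r_[np.linalg.solve(M,a)/30,np.degrees(w)/n/6]
def go(q,p,R,n):
    p0,R0=fk(q); r=screw(p0,R0,p,R,n).round(2); tr=[]
    for i in range(n): q=simrow(q,r); tr.append(q)
    return r,np.array(tr)
def nxt(x,y,z,az,tilt,n):
    from cell import ctrl
    s=ctrl.read_state(); r=screw(s["eef_pos"],Ro.from_euler("xyz",s["tool_rot"]),(x,y,z),aim(az,tilt),n)
    print("t",round(s["clock"],2),s["eef_pos"].round(1),"F",s["force"].round(1),"q",s["qpos"].round(2),"w",round(s["width"],1)); print(n,"x",r.round(2).tolist())
E
cat > cyc.py <<'E'
from full import *
q0=ctrl.read_state()["qpos"]
L1=[((420,75,440),(-60,5),18)]
T={"C":L1+C[1:],
"F":L1+[((420,110,440),(-50,5),10),((650,75,280),(-60,5),10),((650,20,320),(-70,5),15)]+C[3:],
"G":L1+[((420,110,440),(-50,5),10),((650,90,280),(-60,5),10),((650,10,320),(-70,5),19),((420,10,450),(-60,0),9),((420,110,450),(-60,0),22),((650,90,280),(-60,5),10),((650,20,320),(-70,5),16)]+C[3:]}
for k,W in T.items(): print(k);run(q0,W)
E
python3 cyc.py
```

```text
C
[109. 406. 440.] (-60, 5) 18 -> [-1.29  0.09 -0.15  1.74  0.07  1.37 -0.94] err 4.7 0.01
[168. 628. 280.] (-60, 5) 10 -> [-1.31  0.62 -0.14  1.38  0.15  1.23 -0.96] err 2.0 0.01
[611. 222. 320.] (-70, 5) 15 -> [-0.45  0.55  0.01  1.38  0.09  1.22 -0.12] err 3.3 0.01
[507. 185. 330.] (-70, 40) 8 -> [-0.91  0.5   0.19  1.69  0.57  1.3  -0.64] err 1.7 0.01
[540.   0. 290.] (-45, 43) 8 -> [-0.71  0.35  0.32  2.21  1.15  0.65 -0.61] err 1.3 0.0
[580. -50. 260.] (-20, 43) 10 -> [-0.31  0.35  0.21  2.33  2.28  0.33 -1.13] err 1.1 0.01
[605. -72. 240.] (-20, 43) 4 -> [-0.19  0.41  0.15  2.28  2.4   0.33 -1.2 ] err 0.3 0.0
[677. -76. 190.] (-20, 43) 4 -> [-0.13  0.59  0.1   2.13  2.44  0.35 -1.23] err 0.7 0.0
[ 677. -140.  190.] (-20, 43) 4 -> [ 0.06  0.58  0.03  2.11  2.6   0.33 -1.26] err 0.6 0.0
[ 620. -125.  240.] (-20, 43) 4 -> [-0.01  0.43  0.08  2.23  2.54  0.29 -1.22] err 0.7 0.0
[605. -36. 245.] (-20, 43) 6 -> [-0.34  0.41  0.23  2.27  2.25  0.32 -1.13] err 1.3 0.0
[680. -39. 184.] (-20, 43) 6 -> [-0.23  0.6   0.14  2.12  2.35  0.36 -1.21] err 1.0 0.0
[648. -33. 184.] (np.float64(-
[... 4464 characters left out ...]
75), 43) 6 -> [ 0.25  0.67 -0.76  2.21  1.78  1.01 -0.86] err 0.8 0.0
[593.  -3. 184.] (np.float64(-40.625), 43) 6 -> [ 0.16  0.67 -0.77  2.21  1.65  1.1  -0.95] err 0.8 0.0
[571.  19. 184.] (np.float64(-47.5), 43) 6 -> [ 0.07  0.68 -0.78  2.18  1.52  1.19 -1.02] err 0.5 0.0
[553.  44. 184.] (np.float64(-54.375), 43) 6 -> [-0.01  0.71 -0.78  2.12  1.39  1.28 -1.09] err 0.9 0.0
[539.  72. 184.] (np.float64(-61.24999999999999), 43) 6 -> [-0.08  0.74 -0.78  2.04  1.27  1.36 -1.14] err 1.0 0.0
[531. 102. 184.] (np.float64(-68.125), 43) 6 -> [-0.15  0.77 -0.77  1.94  1.16  1.44 -1.19] err 0.8 0.0
[528. 133. 184.] (np.float64(-75.0), 43) 6 -> [-0.21  0.81 -0.76  1.82  1.07  1.52 -1.22] err 0.8 0.0
```

Variant G, two unwinding cycles, brings the arm into a comfortable posture. I execute it leg by leg.

```bash
python3 -c "
from h import *
nxt(109,406,440,-60,5,18)"
```

```text
t 5.12 [431.5 -40.4 405.7] F [ 0.5 -0.7  0.9] q [-1.7  -0.37  1.32  1.95  0.48  1.14  1.06] w 0.2
18 x [0.94, 0.48, -0.19, 0.07, 0.05, 0.56]
```

```bash
r='[0.94,0.48,-0.19,0.07,0.05,0.56]'; python3 -m crank '[[[0.94,0.48,-0.19,0.07,0.05,0.56],[0.94,0.48,-0.19,0.07,0.05,0.56],[0.94,0.48,-0.19,0.07,0.05,0.56],[0.94,0.48,-0.19,0.07,0.05,0.56],[0.94,0.48,-0.19,0.07,0.05,0.56],[0.94,0.48,-0.19,0.07,0.05,0.56],[0.94,0.48,-0.19,0.07,0.05,0.56],[0.94,0.48,-0.19,0.07,0.05,0.56],[0.94,0.48,-0.19,0.07,0.05,0.56],[0.94,0.48,-0.19,0.07,0.05,0.56]]]' 1
python3 -c "
from h import *
nxt(109,406,440,-60,5,8)
nxt(-100,410,440,-55,5,12)"
```

```text
clock: 5.95
eef_pos: [183.7, 174.4, 419.3]
tool_rot: [3.133, 0.119, 2.538]
force: [0.2, 1.4, 0.5]
width: 0.1
t 5.95 [183.7 174.4 419.3] F [0.2 1.4 0.5] q [-1.25 -0.23  0.15  2.1   0.16  1.28 -0.18] w 0.1
8 x [0.9, 0.46, -0.18, 0.06, 0.03, 0.53]
t 5.95 [183.7 174.4 419.3] F [0.2 1.4 0.5] q [-1.25 -0.23  0.15  2.1   0.16  1.28 -0.18] w 0.1
12 x [1.02, -0.08, -0.16, 0.04, 0.02, 0.28]
```

```bash
python3 -m crank '[[[0.98,-0.08,-0.16,0.04,0.02,0.28],[0.98,-0.08,-0.16,0.04,0.02,0.28],[0.98,-0.08,-0.16,0.04,0.02,0.28],[0.98,-0.08,-0.16,0.04,0.02,0.28],[0.98,-0.08,-0.16,0.04,0.02,0.28],[0.98,-0.08,-0.16,0.04,0.02,0.28],[0.98,-0.08,-0.16,0.04,0.02,0.28],[0.98,-0.08,-0.16,0.04,0.02,0.28],[0.98,-0.08,-0.16,0.04,0.02,0.28],[0.98,-0.08,-0.16,0.04,0.02,0.28],[0.98,-0.08,-0.16,0.04,0.02,0.28],[0.98,-0.08,-0.16,0.04,0.02,0.28]]]' 1
cat > cyc.py <<'E'
from full import *
q0=ctrl.read_state()["qpos"];print(q0.round(2))
T={"S":[((650,90,280),(-60,5),10),((650,20,320),(-70,5),16)]+C[3:],"V":[(pol(350,400,320),(-60,5),16)]+C[3:]}
for k,W in T.items(): print(k);run(q0,W)
E
python3 cyc.py
```

```text
clock: 6.95
eef_pos: [-111.3, 409.0, 439.7]
tool_rot: [-3.123, 0.097, 2.179]
force: [1.0, -0.6, 0.2]
width: 0.3
[-1.56  0.18 -0.42  1.67  0.07  1.41 -1.39]
S
[  0. 650. 280.] (-60, 5) 10 -> [-1.46  0.63 -0.32  1.36  0.23  1.26 -1.28] err 1.0 0.0
[611. 222. 320.] (-70, 5) 16 -> [-0.37  0.56 -0.12  1.38  0.16  1.23 -0.17] err 4.6 0.01
[507. 185. 330.] (-70, 40) 8 -> [-0.81  0.49  0.05  1.69  0.63  1.34 -0.69] err 1.4 0.0
[540.   0. 290.] (-45, 43) 8 -> [-0.6   0.33  0.16  2.21  1.19  0.7  -0.65] err 1.1 0.0
[580. -50. 260.] (-20, 43) 10 -> [-0.24  0.35  0.12  2.33  2.21  0.36 -1.05] err 2.2 0.0
[605. -72. 240.] (-20, 43) 4 -> [-0.13  0.41  0.07  2.29  2.34  0.36 -1.13] err 0.6 0.0
[677. -76. 190.] (-20, 43) 4 -> [-0.08  0.58  0.04  2.13  2.38  0.37 -1.16] err 0.5 0.0
[ 677. -140.  190.] (-20, 43) 4 -> [ 0.1   0.58 -0.03  2.11  2.54  0.35 -1.19] err 0.5 0.0
[ 620. -125.  240.] (-20, 43) 4 -> [ 0.04  0.43  0.02  2.24  2.48  0.31 -1.15] err 0.5 0.0
[605. -36. 245.] (-20, 43) 6 -> [-0.27  0.4   0.13  2.28  2.19  0.36 -1.06] err 0.7 0.0
[680. -39. 184.] (-20, 43) 6 -> [-0.18  0.6   0.06  2.
[... 1899 characters left out ...]
75), 43) 6 -> [-0.51  0.6   0.3   2.2   1.91  0.42 -1.16] err 0.7 0.0
[593.  -3. 184.] (np.float64(-40.625), 43) 6 -> [-0.63  0.61  0.34  2.2   1.62  0.47 -1.07] err 0.7 0.0
[571.  19. 184.] (np.float64(-47.5), 43) 6 -> [-0.7   0.61  0.31  2.18  1.34  0.56 -0.96] err 1.0 0.0
[553.  44. 184.] (np.float64(-54.375), 43) 6 -> [-0.74  0.63  0.26  2.12  1.12  0.67 -0.91] err 0.7 0.0
[539.  72. 184.] (np.float64(-61.24999999999999), 43) 6 -> [-0.77  0.64  0.22  2.04  0.94  0.8  -0.88] err 0.9 0.0
[531. 102. 184.] (np.float64(-68.125), 43) 6 -> [-0.79  0.68  0.18  1.94  0.79  0.93 -0.87] err 0.7 0.0
[528. 133. 184.] (np.float64(-75.0), 43) 6 -> [-0.8   0.72  0.16  1.82  0.67  1.06 -0.88] err 0.3 0.0
```

```bash
python3 -c "
from h import *
nxt(0,650,280,-60,5,10)"
```

```text
t 6.95 [-111.3  409.   439.7] F [ 1.  -0.6  0.2] q [-1.56  0.18 -0.42  1.67  0.07  1.41 -1.39] w 0.3
10 x [0.52, 0.75, 0.48, -0.01, 0.01, 0.08]
```

```bash
python3 -m crank '[[[0.52,0.75,0.48,-0.01,0.01,0.08],[0.52,0.75,0.48,-0.01,0.01,0.08],[0.52,0.75,0.48,-0.01,0.01,0.08],[0.52,0.75,0.48,-0.01,0.01,0.08],[0.52,0.75,0.48,-0.01,0.01,0.08],[0.52,0.75,0.48,-0.01,0.01,0.08],[0.52,0.75,0.48,-0.01,0.01,0.08],[0.52,0.75,0.48,-0.01,0.01,0.08],[0.52,0.75,0.48,-0.01,0.01,0.08],[0.52,0.75,0.48,-0.01,0.01,0.08]]]'
python3 -c "
from h import *
nxt(611,222,325,-70,5,24)"
```

```text
clock: 7.78
eef_pos: [-15.9, 661.5, 270.2]
tool_rot: [-3.126, 0.085, 2.118]
force: [-0.7, 0.4, 0.3]
width: -0.0
t 7.78 [-15.9 661.5 270.2] F [-0.7  0.4  0.3] q [-1.48  0.67 -0.31  1.34  0.22  1.25 -1.27] w -0.0
24 x [-0.93, 0.52, 0.0, 0.0, -0.0, 0.08]
```

```bash
python3 -m crank '[[[-0.93,0.52,-0.1,0,0,0.08],[-0.93,0.52,-0.1,0,0,0.08],[-0.93,0.52,-0.1,0,0,0.08],[-0.93,0.52,-0.1,0,0,0.08],[-0.93,0.52,-0.1,0,0,0.08],[-0.93,0.52,-0.1,0,0,0.08],[-0.93,0.52,-0.1,0,0,0.08],[-0.93,0.52,-0.1,0,0,0.08],[-0.93,0.52,-0.1,0,0,0.08],[-0.93,0.52,-0.1,0,0,0.08],[-0.93,0.52,-0.1,0,0,0.08],[-0.93,0.52,-0.1,0,0,0.08]]]'
python3 -c "
from h import *
nxt(560,215,335,-70,25,12)"
```

```text
clock: 8.78
eef_pos: [312.5, 458.8, 310.6]
tool_rot: [-3.097, 0.112, 2.035]
force: [0.3, -0.3, -0.9]
width: 0.1
t 8.78 [312.5 458.8 310.6] F [ 0.3 -0.3 -0.9] q [-0.89  0.47 -0.27  1.59  0.19  1.21 -0.76] w 0.1
12 x [-0.89, 0.36, 0.16, -0.01, -0.26, 0.09]
```

```bash
python3 -m crank '[[[-0.89,0.36,0.12,-0.01,-0.26,0.09],[-0.89,0.36,0.12,-0.01,-0.26,0.09],[-0.89,0.36,0.12,-0.01,-0.26,0.09],[-0.89,0.36,0.12,-0.01,-0.26,0.09],[-0.89,0.36,0.12,-0.01,-0.26,0.09],[-0.89,0.36,0.12,-0.01,-0.26,0.09],[-0.89,0.36,0.12,-0.01,-0.26,0.09],[-0.89,0.36,0.12,-0.01,-0.26,0.09],[-0.89,0.36,0.12,-0.01,-0.26,0.09],[-0.89,0.36,0.12,-0.01,-0.26,0.09],[-0.89,0.36,0.12,-0.01,-0.26,0.09],[-0.89,0.36,0.12,-0.01,-0.26,0.09]]]'
python3 -c "
from h import *
from full import *
nxt(540,0,300,-45,43,10)
run(ctrl.read_state()['qpos'],[(pol(540,0,300),(-45,43),10),(pol(590,-65,255),(-25,43),8),(pol(677,-76,190),(-25,43),6)])
"
```

```text
clock: 9.78
eef_pos: [574.9, 199.3, 351.3]
tool_rot: [-3.13, 0.464, 1.923]
force: [-0.2, 0.7, 0.2]
width: -0.0
t 9.78 [574.9 199.3 351.3] F [-0.2  0.7  0.2] q [-0.6   0.52 -0.06  1.47  0.48  1.34 -0.46] w -0.0
10 x [-0.33, -0.45, 0.43, -0.25, -0.27, -0.34]
[540.   0. 300.] (-45, 43) 10 -> [-0.54  0.31  0.09  2.2   1.17  0.74 -0.62] err 0.2 0.0
[590. -65. 255.] (-25, 43) 8 -> [-0.24  0.37  0.12  2.3   2.05  0.38 -0.97] err 1.2 0.0
[677. -76. 190.] (-25, 43) 6 -> [-0.14  0.59  0.06  2.11  2.18  0.39 -1.06] err 0.8 0.0
```

```bash
python3 -m crank '[[[-0.33,-0.45,0.43,-0.25,-0.27,-0.34],[-0.33,-0.45,0.43,-0.25,-0.27,-0.34],[-0.33,-0.45,0.43,-0.25,-0.27,-0.34],[-0.33,-0.45,0.43,-0.25,-0.27,-0.34],[-0.33,-0.45,0.43,-0.25,-0.27,-0.34],[-0.33,-0.45,0.43,-0.25,-0.27,-0.34],[-0.33,-0.45,0.43,-0.25,-0.27,-0.34],[-0.33,-0.45,0.43,-0.25,-0.27,-0.34],[-0.33,-0.45,0.43,-0.25,-0.27,-0.34],[-0.33,-0.45,0.43,-0.25,-0.27,-0.34]]]'
python3 -c "
from h import *
nxt(590,-60,255,-25,43,8)
"
```

```text
clock: 10.62
eef_pos: [552.1, -16.0, 303.2]
tool_rot: [3.14, 0.774, 2.372]
force: [0.9, -1.2, 0.5]
width: -0.1
t 10.62 [552.1 -16.  303.2] F [ 0.9 -1.2  0.5] q [-0.53  0.34  0.09  2.19  1.23  0.73 -0.65] w -0.1
8 x [-0.03, -0.06, 0.31, -0.27, 0.03, -0.29]
```

```bash
python3 -m crank '[[[-0.03,-0.06,0.31,-0.27,0.03,-0.29],[-0.03,-0.06,0.31,-0.27,0.03,-0.29],[-0.03,-0.06,0.31,-0.27,0.03,-0.29],[-0.03,-0.06,0.31,-0.27,0.03,-0.29],[-0.03,-0.06,0.31,-0.27,0.03,-0.29],[-0.03,-0.06,0.31,-0.27,0.03,-0.29],[-0.03,-0.06,0.31,-0.27,0.03,-0.29],[-0.03,-0.06,0.31,-0.27,0.03,-0.29]]]'
python3 -c "
from h import *
nxt(674,-77,191,-25,43,6)
"
```

```text
clock: 11.28
eef_pos: [591.5, -70.8, 255.2]
tool_rot: [-3.12, 0.753, 2.735]
force: [0.7, 0.3, 0.1]
width: 0.1
t 11.28 [591.5 -70.8 255.2] F [0.7 0.3 0.1] q [-0.22  0.38  0.08  2.31  2.09  0.41 -0.99] w 0.1
6 x [-0.07, 0.16, 0.55, -0.0, 0.0, 0.04]
```

```bash
python3 -m crank '[[[-0.07,0.16,0.55,0,0,0.04],[-0.07,0.16,0.55,0,0,0.04],[-0.07,0.16,0.55,0,0,0.04],[-0.07,0.16,0.55,0,0,0.04],[-0.07,0.16,0.55,0,0,0.04],[-0.07,0.16,0.55,0,0,0.04]]]'
python3 - <<'E'
from h import *
from cell import ctrl
p=ctrl.get_image("side"); cv2.imwrite("pics/s3.png",cv2.resize(p["color"][110:290,200:400,::-1],None,fx=3,fy=3,interpolation=cv2.INTER_CUBIC))
nxt(674,-103,191,-25,43,3)
E
```

```text
clock: 11.78
eef_pos: [678.7, -87.5, 192.2]
tool_rot: [-3.137, 0.762, 2.702]
force: [0.4, 1.6, -0.3]
width: -0.0
t 11.83 [680.4 -88.3 190.8] F [ 3.  -0.5 -0.5] q [-0.1   0.6   0.01  2.15  2.23  0.46 -1.12] w -0.0
3 x [-0.0, -0.18, 0.0, -0.03, 0.04, -0.01]
```

View pics/s3.png

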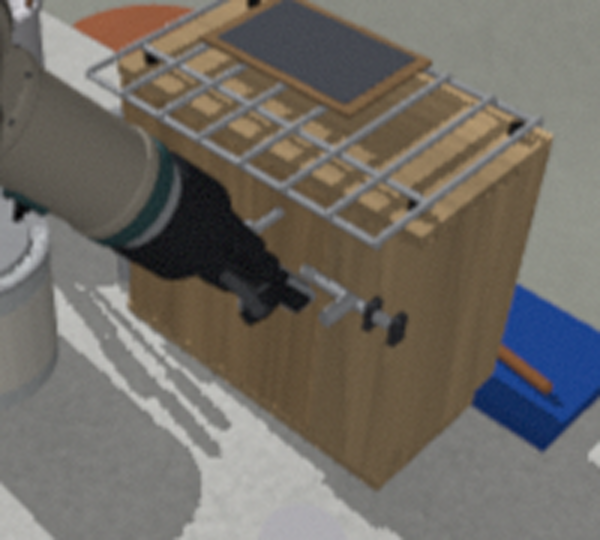

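The fingers sit just left of the knob, with tips at crop (300,290) and knob at (335,310). I back off a little in x, then push towards -y.

Run:
```python
from h import *
nxt(674,-88,192,-25,43,1)
from cell import ctrl
s=ctrl.read_state(); R=Ro.from_euler("xyz",s["tool_rot"]); print("-y 5mm",(R.inv().apply([0,-5,0])/30).round(3),"-x 6",(R.inv().apply([-6,0,0])/30).round(3))
```

```text
t 11.83 [680.4 -88.3 190.8] F [ 3.  -0.5 -0.5] q [-0.1   0.6   0.01  2.15  2.23  0.46 -1.12] w -0.0
1 x [0.12, -0.08, -0.16, -0.08, 0.12, -0.03]
-y 5mm [-0.051 -0.15   0.05 ] -x 6 [ 0.131 -0.086 -0.125]
```

```bash
python3 -m crank '[[[0.13,-0.09,-0.13,0,0,0],[-0.05,-0.15,0.05,0,0,0],[-0.05,-0.15,0.05,0,0,0],[-0.05,-0.15,0.05,0,0,0],[-0.05,-0.15,0.05,0,0,0]]]'
python3 -m crank '[[[-0.05,-0.15,0.05,0,0,0],[-0.05,-0.15,0.05,0,0,0]]]'
python3 -m crank '[[[-0.05,-0.15,0.05,0,0,0],[-0.05,-0.15,0.05,0,0,0]]]'
```

```text
clock: 12.25
eef_pos: [673.5, -107.9, 191.3]
tool_rot: [-3.134, 0.762, 2.709]
force: [0.1, 1.6, -0.3]
width: -0.0
clock: 12.42
eef_pos: [673.4, -117.2, 192.2]
tool_rot: [-3.136, 0.762, 2.711]
force: [0.8, 1.8, -0.6]
width: 0.3
clock: 12.58
eef_pos: [673.4, -126.7, 192.5]
tool_rot: [-3.138, 0.761, 2.712]
force: [-0.6, 11.7, 1.1]
width: 0.4
```

The force rises at y = -126.7, where I expected the end stop. I hold briefly and check.

```bash
python3 -m crank '[[[-0.02,-0.06,0.02,0,0,0],[0,-0.02,0,0,0,0]]]'
python3 -m crank '[[[0.1,0.3,-0.1,0,0,0],[0,0.15,-0.5,0,0,0],[0,0,-0.7,0,0,0],[0,0,-0.7,0,0,0],[0,0,-0.7,0,0,0]]]'
python3 - <<'E'
from h import *
from cell import ctrl
nxt(597,-5,250,-25,43,5)
p=ctrl.get_image("wrist"); P=cloud(p).reshape(-1,3)
k=(P[:,0]<690)&(P[:,0]>660)&(abs(P[:,2]-195)<16)&(P[:,1]<30)&(P[:,1]>-180)
for y in range(-170,30,3):
    q=P[k&(abs(P[:,1]-y)<1.5)]
    if len(q)>3: print(y,len(q),q.min(0).round(),q.max(0).round())
E
```

```text
clock: 12.75
eef_pos: [673.6, -125.8, 192.3]
tool_rot: [3.142, 0.759, 2.717]
force: [-0.7, 2.7, 0.9]
width: 0.1
clock: 13.17
eef_pos: [624.7, -97.8, 248.2]
tool_rot: [-3.135, 0.759, 2.707]
force: [-0.2, -0.1, 1.0]
width: 0.2
t 13.17 [624.7 -97.8 248.2] F [-0.2 -0.1  1. ] q [-0.14  0.44  0.09  2.25  2.16  0.38 -1.03] w 0.2
5 x [0.3, 0.48, -0.3, -0.01, 0.02, 0.0]
-143 24 [ 671. -144.  191.] [ 674. -142.  200.]
-140 60 [ 671. -141.  190.] [ 688. -139.  202.]
-137 78 [ 671. -138.  191.] [ 689. -136.  202.]
-134 136 [ 671. -135.  192.] [ 690. -133.  201.]
-131 6 [ 674. -132.  195.] [ 690. -132.  196.]
-41 160 [667. -42. 179.] [674. -40. 211.]
-38 204 [666. -39. 179.] [669. -37. 211.]
-35 211 [666. -36. 179.] [669. -34. 211.]
-32 165 [667. -33. 179.] [673. -31. 211.]
```

The knob moved about 25–26 mm, which is ambiguous against the 26 mm requirement. I push again to make sure it reaches the stop.

```bash
python3 -m crank '[[[0,0,0.7,0,0,0],[0,0,0.7,0,0,0],[0,0,0.7,0,0,0],[0,0,0.45,0,0,0],[0,0,0,0,0,0]]]'
python3 -m crank '[[[-0.05,-0.15,0.05,0,0,0],[-0.05,-0.15,0.05,0,0,0],[-0.05,-0.15,0.05,0,0,0]]]'
python3 -m crank '[[[-0.06,-0.2,0.06,0,0,0]]]'; python3 -m crank '[[[-0.06,-0.2,0.06,0,0,0]]]'
```

```text
clock: 13.63
eef_pos: [673.5, -126.1, 199.1]
tool_rot: [-3.139, 0.773, 2.698]
force: [-1.0, 0.2, 0.5]
width: -0.1
clock: 13.88
eef_pos: [673.3, -132.4, 198.0]
tool_rot: [3.137, 0.766, 2.709]
force: [-6.3, 12.1, 7.8]
width: 0.1
clock: 13.97
eef_pos: [673.1, -132.5, 198.2]
tool_rot: [3.132, 0.763, 2.717]
force: [-4.8, 12.8, 6.3]
width: 0.2
clock: 14.05
eef_pos: [672.9, -132.8, 198.5]
tool_rot: [3.127, 0.76, 2.724]
force: [-5.4, 8.2, 6.5]
width: -0.2
```

```bash
python3 -m crank '[[[-0.08,-0.25,0.08,0,0,0],[-0.08,-0.25,0.08,0,0,0]]]'
python3 -m crank '[[[0.1,0.3,-0.1,0,0,0],[0,0.15,-0.5,0,0,0],[0,0,-0.7,0,0,0],[0,0,-0.7,0,0,0],[0,0,-0.7,0,0,0],[0.3,0.48,-0.3,0,0,0]]]'
python3 - <<'E'
from h import *
from cell import ctrl
nxt(597,0,250,-25,43,5)
p=ctrl.get_image("wrist"); P=cloud(p).reshape(-1,3)
k=(P[:,0]<690)&(P[:,0]>660)&(abs(P[:,2]-195)<16)&(P[:,1]<30)&(P[:,1]>-180)
for y in list(range(-170,-100,2)):
    q=P[k&(abs(P[:,1]-y)<=1)]
    if len(q)>3: print(y,len(q),q.min(0).round(1),q.max(0).round(1))
E
```

```text
clock: 14.22
eef_pos: [672.6, -134.9, 198.8]
tool_rot: [3.117, 0.752, 2.741]
force: [-5.7, 15.7, 8.2]
width: 0.1
clock: 14.72
eef_pos: [612.8, -88.3, 263.1]
tool_rot: [3.114, 0.756, 2.732]
force: [0.4, -0.0, 0.6]
width: 0.0
t 14.72 [612.8 -88.3 263.1] F [ 0.4 -0.   0.6] q [-0.11  0.38  0.06  2.27  2.24  0.35 -1.06] w 0.0
5 x [0.3, 0.5, -0.16, 0.09, 0.01, 0.04]
-144 7 [ 672.3 -144.2  191.6] [ 673.6 -143.   198.7]
-142 24 [ 671.8 -143.   191.4] [ 689.8 -141.   200.8]
-140 34 [ 671.4 -140.8  191.2] [ 689.9 -139.   201.7]
-138 46 [ 671.6 -139.   190.4] [ 689.7 -137.1  202.2]
-136 52 [ 671.7 -137.   190.2] [ 689.4 -135.1  201.4]
-134 67 [ 671.1 -134.8  191.8] [ 689.7 -133.   201. ]
-132 30 [ 672.8 -133.   193.1] [ 689.3 -132.3  198.9]
```

```bash
python3 -m crank '[[[0.3,0.5,-0.16,0.09,0.01,0.04],[0.3,0.5,-0.16,0.09,0.01,0.04],[0.3,0.5,-0.16,0.09,0.01,0.04],[0.3,0.5,-0.16,0.09,0.01,0.04],[0.3,0.5,-0.16,0.09,0.01,0.04],[0,0,0,0,0,0],[0,0,0,0,0,0]]]' -0.2
python3 - <<'E'
from h import *
from cell import ctrl
nxt(625,-14,250,-25,43,2); nxt(681,-40,184,-25,43,6)
p=ctrl.get_image("side"); s0=dict(np.load("pics/side0.npz"))
for s in (s0,p):
    P=cloud(s).reshape(-1,3); k=(P[:,0]<690)&(P[:,0]>664)&(abs(P[:,2]-197)<10)&(P[:,1]<-80)&(P[:,1]>-180)
    q=P[k]; print(len(q),np.percentile(q[:,1],[0,10,50,90,100]).round(1),np.median(q,0).round(1))
a=np.hstack([x["color"][160:240,250:370,::-1] for x in (s0,p)]); cv2.imwrite("pics/k.png",cv2.resize(a,None,fx=3.3,fy=3.3,interpolation=cv2.INTER_CUBIC))
w=ctrl.get_image("wrist"); P=cloud(w).reshape(-1,3)
k=(P[:,0]<676)&(P[:,0]>655)&(abs(P[:,2]-195)<25)&(P[:,1]<10)&(P[:,1]>-80); print("bar",np.median(P[k],0).round(1),P[k].min(0).round(1),P[k].max(0).round(1))
E
```

```text
clock: 15.35
eef_pos: [593.7, 6.0, 254.0]
tool_rot: [3.137, 0.753, 2.702]
force: [-0.2, -0.3, 0.0]
width: 51.4
t 15.35 [593.7   6.  254. ] F [-0.2 -0.3  0. ] q [-0.46  0.41  0.15  2.28  1.83  0.45 -0.92] w 51.4
2 x [-0.4, -0.08, 0.47, 0.01, 0.01, -0.01]
t 15.35 [593.7   6.  254. ] F [-0.2 -0.3  0. ] q [-0.46  0.41  0.15  2.28  1.83  0.45 -0.92] w 51.4
6 x [-0.13, -0.03, 0.66, 0.0, 0.0, -0.0]
55 [-121.2 -120.2 -116.6 -111.6 -110.1] [ 676.3 -116.6  198.9]
57 [-146.6 -145.5 -141.5 -137.  -134.3] [ 676.6 -141.5  198.3]
bar [668.4 -34.2 196.5] [665.9 -41.5 170. ] [674.  -30.3 219.9]
```

View pics/k.png

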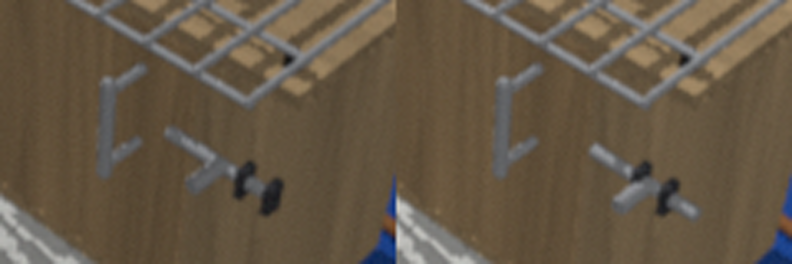

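Measured by the same fixed camera, the knob moved only 25 mm, although it stalled at 12–15 N. During the second push the fingertip rode up on the knob, so that test proves little. I grip the knob and pull, to be sure of the stop.

```bash
python3 -c "
from h import *
nxt(625,-114,254,-25,43,5)"
python3 -m crank '[[[-0.25,-0.75,0.25,0,0,0],[-0.25,-0.75,0.25,0,0,0],[-0.25,-0.75,0.25,0,0,0],[-0.25,-0.75,0.25,0,0,0],[-0.25,-0.75,0.25,0,0,0]]]' -0.2
python3 -c "
from h import *
nxt(680,-140.5,189,-25,43,6)"
```

```text
t 15.45 [593.7   5.2 253.9] F [-0.1 -0.4  0.2] q [-0.45  0.41  0.15  2.28  1.83  0.45 -0.92] w 51.1
5 x [-0.39, -0.63, 0.36, 0.0, 0.0, -0.01]
clock: 15.87
eef_pos: [595.2, -121.6, 252.5]
tool_rot: [3.135, 0.754, 2.706]
force: [-0.6, -0.1, -0.1]
width: 51.0
t 15.87 [ 595.2 -121.6  252.5] F [-0.6 -0.1 -0.1] q [-0.06  0.39  0.06  2.31  2.33  0.37 -1.14] w 51.0
6 x [-0.1, 0.1, 0.58, 0.01, 0.0, 0.0]
```

```bash
python3 -m crank '[[[-0.3,0.3,0,0,0,0],[-0.3,0.3,0,0,0,0],[0,0,0.7,0,0,0],[0,0,0.7,0,0,0],[0,0,0.7,0,0,0],[0,0,0.7,0,0,0]]]'
python3 -c "
from h import *
nxt(680,-140.5,189,-25,43,2)"
```

```text
clock: 16.37
eef_pos: [662.2, -166.4, 208.9]
tool_rot: [3.138, 0.764, 2.668]
force: [0.2, 0.4, 0.7]
width: 51.2
t 16.37 [ 662.2 -166.4  208.9] F [0.2 0.4 0.7] q [ 0.06  0.56  0.01  2.17  2.41  0.41 -1.18] w 51.2
2 x [0.18, 0.52, 0.29, -0.1, 0.07, -0.13]
```

```bash
python3 -m crank '[[[0,0,-0.5,0,0,0],[0.1,0.4,0,-0.05,0.03,-0.07],[0.1,0.4,0,-0.05,0.03,-0.07],[0,0,0,0,0,0]]]'
python3 -c "
from h import *
nxt(680,-140.5,189,-25,43,3)"
```

```text
clock: 16.7
eef_pos: [658.6, -147.1, 209.6]
tool_rot: [-3.135, 0.752, 2.681]
force: [-0.2, -0.2, -0.7]
width: 51.3
t 16.7 [ 658.6 -147.1  209.6] F [-0.2 -0.2 -0.7] q [-0.01  0.55  0.05  2.18  2.35  0.39 -1.15] w 51.3
3 x [0.02, 0.17, 0.29, -0.07, 0.0, -0.06]
```

```bash
python3 -m crank '[[[0.02,0.2,0.1,-0.07,0,-0.06],[0.02,0.17,0.38,-0.07,0,-0.06],[0.02,0.15,0.38,-0.07,0,-0.06],[0,0,0,0,0,0]]]'
python3 -c "
from h import *
nxt(680,-140.5,189,-25,43,1)"
```

```text
clock: 17.03
eef_pos: [682.8, -138.4, 190.7]
tool_rot: [-3.141, 0.757, 2.71]
force: [-11.0, 1.4, 11.0]
width: 51.0
t 17.03 [ 682.8 -138.4  190.7] F [-11.    1.4  11. ] q [ 0.02  0.6   0.    2.14  2.4   0.41 -1.18] w 51.0
1 x [0.08, -0.1, 0.0, 0.03, 0.06, 0.04]
```

```bash
python3 -m crank '[[[0,0,-0.2,0,0,0],[0,0,0,0,0,0],[0,0,0,0,0,0],[0,0,0,0,0,0],[0,0,0,0,0,0],[0,0,0,0,0,0],[0,0,0,0,0,0]]]' 1
python3 -c "
from h import *
nxt(680,-143.5,191,-25,43,2)"
```

```text
clock: 17.62
eef_pos: [679.5, -137.1, 193.4]
tool_rot: [-3.139, 0.756, 2.714]
force: [-1.9, -0.4, 1.9]
width: 10.4
t 17.62 [ 679.5 -137.1  193.4] F [-1.9 -0.4  1.9] q [ 0.02  0.59  0.01  2.15  2.4   0.41 -1.18] w 10.4
2 x [-0.01, -0.09, 0.07, 0.02, 0.03, 0.03]
```

Gripped (width 10.4 mm). Now I pull towards -y.

```bash
for i in 1; do python3 -m crank '[[[-0.03,-0.13,0.03,0,0,0],[-0.03,-0.13,0.03,0,0,0]]]'; done
python3 -m crank '[[[-0.03,-0.13,0.03,0,0,0],[-0.03,-0.13,0.03,0,0,0]]]'
python3 -m crank '[[[-0.05,-0.2,0.05,0,0,0],[-0.05,-0.2,0.05,0,0,0]]]'
```

```text
clock: 17.78
eef_pos: [678.0, -139.5, 194.7]
tool_rot: [3.14, 0.754, 2.721]
force: [-6.6, 10.7, 9.2]
width: 7.3
clock: 17.95
eef_pos: [677.9, -139.3, 195.1]
tool_rot: [3.132, 0.751, 2.729]
force: [-3.9, 5.1, 3.1]
width: 7.6
clock: 18.12
eef_pos: [678.0, -139.4, 194.8]
tool_rot: [3.122, 0.745, 2.742]
force: [-9.6, 10.9, 12.4]
width: 8.0
```

```bash
python3 -m crank '[[[0,0,0,0,0,0],[0,0,0,0,0,0],[0,0,-0.3,0,0,0],[0,0,-0.7,0,0,0],[0,0,-0.7,0,0,0],[0,0,-0.7,0,0,0]]]' -0.3
python3 - <<'E'
from h import *
from cell import ctrl
nxt(597,0,250,-25,43,6)
p=ctrl.get_image("side"); s0=dict(np.load("pics/side0.npz"))
for s in (s0,p):
    P=cloud(s).reshape(-1,3); k=(P[:,0]<690)&(P[:,0]>664)&(abs(P[:,2]-197)<10)&(P[:,1]<-80)&(P[:,1]>-180)
    q=P[k]; print(len(q),np.percentile(q[:,1],[0,10,50,90,100]).round(1) if len(q) else '')
w=ctrl.get_image("wrist"); P=cloud(w).reshape(-1,3); np.savez("pics/w5.npz",**{k:w[k] for k in("color","depth","camera_matrix","R","t")})
k=(P[:,0]<690)&(P[:,0]>664)&(abs(P[:,2]-196)<14)&(P[:,1]<-100)&(P[:,1]>-180); print(np.percentile(P[k][:,1],[0,5,50,95,100]).round(1))
cv2.imwrite("pics/w5.png",w["color"][:,:,::-1])
E
```

```text
clock: 18.62
eef_pos: [631.8, -122.1, 246.6]
tool_rot: [3.119, 0.741, 2.737]
force: [0.5, 0.6, 0.5]
width: 55.6
t 18.62 [ 631.8 -122.1  246.6] F [0.5 0.6 0.5] q [-0.01  0.44  0.04  2.23  2.37  0.31 -1.12] w 55.6
6 x [0.32, 0.55, -0.31, 0.07, -0.02, 0.04]
55 [-121.2 -120.2 -116.6 -111.6 -110.1]
59 [-155.7 -145.7 -142.  -137.1 -135.1]
[-144.1 -142.9 -136.9 -132.9 -132.4]
```

View pics/w5.png

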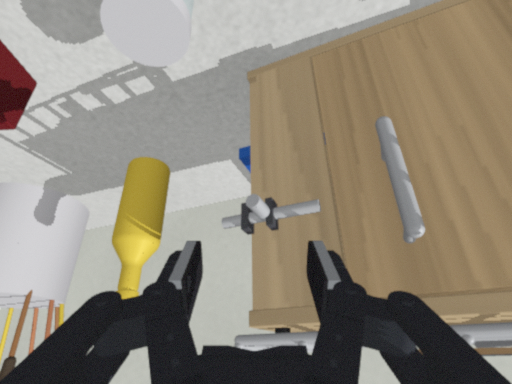

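The w5 view shows the knob at (258,208) between the two guides and the rod end at (319,207), about 9 mm clear of the door seam at about (334,207). That means the bolt is about 10 mm past its 20 mm release point, so it is at the stop. It probably did not start exactly at 0, and three stall tests at 11–15 N agree. On to the handle.

```bash
python3 -m crank '[[[0.32,0.55,-0.31,0.07,-0.02,0.04],[0.32,0.55,-0.31,0.07,-0.02,0.04],[0.32,0.55,-0.31,0.07,-0.02,0.04],[0.32,0.55,-0.31,0.07,-0.02,0.04],[0.32,0.55,-0.31,0.07,-0.02,0.04],[0.32,0.55,-0.31,0.07,-0.02,0.04],[0,0,0,0,0,0]]]' -0.3
python3 -c "
from h import *
nxt(630,-16,245,-25,43,3);nxt(680.5,-40,185,-25,43,6)"
```

```text
clock: 19.3
eef_pos: [600.0, -1.0, 251.4]
tool_rot: [3.141, 0.763, 2.687]
force: [-0.1, 1.0, -0.1]
width: 55.6
t 19.3 [600.   -1.  251.4] F [-0.1  1.  -0.1] q [-0.49  0.43  0.2   2.27  1.86  0.44 -0.96] w 55.6
3 x [-0.22, -0.01, 0.31, -0.04, 0.04, -0.04]
t 19.3 [600.   -1.  251.4] F [-0.1  1.  -0.1] q [-0.49  0.43  0.2   2.27  1.86  0.44 -0.96] w 55.6
6 x [-0.11, -0.0, 0.61, -0.02, 0.02, -0.02]
```

```bash
python3 -m crank '[[[-0.11,0,0.61,-0.02,0.02,-0.02],[-0.11,0,0.61,-0.02,0.02,-0.02],[-0.11,0,0.61,-0.02,0.02,-0.02],[-0.11,0,0.61,-0.02,0.02,-0.02]]]' -0.3
python3 -c "
from h import *
nxt(680.5,-40,185,-25,43,2)"
```

```text
clock: 19.63
eef_pos: [657.1, -22.1, 206.2]
tool_rot: [3.138, 0.756, 2.706]
force: [0.2, 0.6, 0.2]
width: 56.1
t 19.63 [657.1 -22.1 206.2] F [0.2 0.6 0.2] q [-0.33  0.56  0.13  2.19  2.09  0.43 -1.12] w 56.1
2 x [-0.11, -0.11, 0.59, 0.02, 0.03, 0.0]
```

```bash
python3 -m crank '[[[-0.1,-0.13,0.5,0.02,0.03,0],[-0.1,-0.1,0.45,0.02,0.03,0],[0,0,0,0,0,0]]]' -0.3
python3 -c "
from h import *
nxt(680.5,-40,185,-25,43,1)"
```

```text
clock: 19.88
eef_pos: [679.3, -43.8, 185.4]
tool_rot: [-3.137, 0.75, 2.703]
force: [0.3, -0.6, 0.1]
width: 55.6
t 19.88 [679.3 -43.8 185.4] F [ 0.3 -0.6  0.1] q [-0.26  0.61  0.11  2.14  2.16  0.43 -1.14] w 55.6
1 x [0.02, 0.13, -0.0, -0.05, -0.01, -0.02]
```

```bash
python3 -m crank '[[[0.02,0.13,0,0,0,0],[0,0,0,0,0,0],[0,0,0,0,0,0],[0,0,0,0,0,0],[0,0,0,0,0,0],[0,0,0,0,0,0],[0,0,0,0,0,0]]]' 1
cat > arc.py <<'E'
from h import *
from cell import ctrl
import sys
H=np.array([703.6,138.])
def info(dth,n,follow=1.0,T0=None):
    s=ctrl.read_state(); R=Ro.from_euler("xyz",s["tool_rot"]); p=s["eef_pos"]; g=p-R.apply([0,0,14])
    v=g[:2]-H; th=np.arctan2(-v[0],-v[1])-np.arctan2(35,175); z=R.apply([0,0,1])
    print("t",round(s["clock"],2),"tcp",p.round(1),"grip",g.round(1),"r",np.hypot(*v).round(1),"theta",th.round(3),"az",np.degrees(np.arctan2(z[1],z[0])).round(1),"tilt",np.degrees(np.arccos(-z[2])).round(1),"F",s["force"].round(1),"w",round(s["width"],1),"q",s["qpos"].round(2))
    if dth:
        # bar moves on the true radius about the hinge, tool turns by -follow*dth about world z round the bar
        t1=th+dth; b=np.r_[H+175*np.array([-np.sin(t1),-np.cos(t1)])+35*np.array([-np.cos(t1),np.sin(t1)]),195]
        az=np.degrees(np.arctan2(z[1],z[0])-follow*dth); R1=aim(az,43); print(n,"x",screw(p,R,b+R1.apply([0,0,14]),R1,n).round(3).tolist())
info(float(sys.argv[1]),int(sys.argv[2]),float(sys.argv[3]))
E
python3 arc.py 0.2 8 0.7
```

```text
clock: 20.47
eef_pos: [678.4, -40.4, 184.1]
tool_rot: [-3.136, 0.747, 2.701]
force: [0.7, -1.7, -2.2]
width: 9.1
t 20.47 tcp [678.4 -40.4 184.1] grip [669.8 -36.3 194.4] r 177.6 theta -0.006 az -25.7 tilt 42.8 F [ 0.7 -1.7 -2.2] w 9.1 q [-0.27  0.62  0.12  2.14  2.14  0.42 -1.14]
8 x [0.104, -0.041, -0.1, 0.114, -0.003, 0.129]
```

Gripped, and the computed angle is -0.006, so the model is consistent. I pull in small arcs.

```bash
python3 -m crank '[[[0.1,-0.04,-0.1,0.11,0,0.13],[0.1,-0.04,-0.1,0.11,0,0.13],[0.1,-0.04,-0.1,0.11,0,0.13],[0.1,-0.04,-0.1,0.11,0,0.13],[0.1,-0.04,-0.1,0.11,0,0.13],[0.1,-0.04,-0.1,0.11,0,0.13],[0.1,-0.04,-0.1,0.11,0,0.13],[0.1,-0.04,-0.1,0.11,0,0.13]]]' 1; python3 arc.py 0.2 8 0.7
```

```text
clock: 21.13
eef_pos: [642.0, -30.5, 184.0]
tool_rot: [3.135, 0.743, 2.544]
force: [3.6, -1.1, -6.1]
width: 9.2
t 21.13 tcp [642.  -30.5 184. ] grip [634.1 -25.3 194.3] r 177.5 theta 0.205 az -33.7 tilt 42.6 F [ 3.6 -1.1 -6.1] w 9.2 q [-0.42  0.61  0.19  2.17  1.88  0.46 -1.11]
8 x [0.105, -0.032, -0.101, 0.113, -0.009, 0.114]
```

```bash
python3 -m crank '[[[0.1,-0.03,-0.1,0.11,0,0.12],[0.1,-0.03,-0.1,0.11,0,0.12],[0.1,-0.03,-0.1,0.11,0,0.12],[0.1,-0.03,-0.1,0.11,0,0.12],[0.1,-0.03,-0.1,0.11,0,0.12],[0.1,-0.03,-0.1,0.11,0,0.12],[0.1,-0.03,-0.1,0.11,0,0.12],[0.1,-0.03,-0.1,0.11,0,0.12]]]' 1; python3 arc.py 0.3 12 0.7
```

```text
clock: 21.8
eef_pos: [607.1, -12.2, 183.9]
tool_rot: [3.139, 0.738, 2.409]
force: [2.9, -1.0, -4.9]
width: 8.9
t 21.8 tcp [607.1 -12.2 183.9] grip [600.1  -6.  194.2] r 177.3 theta 0.426 az -41.7 tilt 42.3 F [ 2.9 -1.  -4.9] w 8.9 q [-0.54  0.61  0.23  2.18  1.58  0.52 -1.02]
12 x [0.107, -0.016, -0.102, 0.113, -0.01, 0.121]
```

```bash
python3 -m crank '[[[0.107,-0.016,-0.102,0.11,-0.01,0.12],[0.107,-0.016,-0.102,0.11,-0.01,0.12],[0.107,-0.016,-0.102,0.11,-0.01,0.12],[0.107,-0.016,-0.102,0.11,-0.01,0.12],[0.107,-0.016,-0.102,0.11,-0.01,0.12],[0.107,-0.016,-0.102,0.11,-0.01,0.12],[0.107,-0.016,-0.102,0.11,-0.01,0.12],[0.107,-0.016,-0.102,0.11,-0.01,0.12],[0.107,-0.016,-0.102,0.11,-0.01,0.12],[0.107,-0.016,-0.102,0.11,-0.01,0.12]]]' 1; python3 arc.py 0.3 12 0.6
```

```text
clock: 22.63
eef_pos: [570.4, 20.6, 183.9]
tool_rot: [3.139, 0.744, 2.234]
force: [2.4, -1.0, -4.7]
width: 9.0
t 22.63 tcp [570.4  20.6 183.9] grip [564.6  28.1 194.2] r 177.2 theta 0.704 az -51.8 tilt 42.6 F [ 2.4 -1.  -4.7] w 9.0 q [-0.64  0.62  0.19  2.13  1.24  0.66 -0.95]
12 x [0.107, 0.001, -0.102, 0.097, -0.005, 0.103]
```

```bash
python3 -m crank '[[[0.107,0,-0.102,0.097,-0.005,0.1],[0.107,0,-0.102,0.097,-0.005,0.1],[0.107,0,-0.102,0.097,-0.005,0.1],[0.107,0,-0.102,0.097,-0.005,0.1],[0.107,0,-0.102,0.097,-0.005,0.1],[0.107,0,-0.102,0.097,-0.005,0.1],[0.107,0,-0.102,0.097,-0.005,0.1],[0.107,0,-0.102,0.097,-0.005,0.1],[0.107,0,-0.102,0.097,-0.005,0.1],[0.107,0,-0.102,0.097,-0.005,0.1],[0.107,0,-0.102,0.097,-0.005,0.1]]]' 1; python3 arc.py 0.2 10 0.6
```

```text
clock: 23.55
eef_pos: [542.1, 66.6, 183.9]
tool_rot: [3.139, 0.745, 2.063]
force: [5.0, -1.5, -6.4]
width: 9.0
t 23.55 tcp [542.1  66.6 183.9] grip [537.6  75.  194.2] r 177.6 theta 1.01 az -61.6 tilt 42.7 F [ 5.  -1.5 -6.4] w 9.0 q [-0.71  0.65  0.13  2.03  0.97  0.84 -0.92]
10 x [0.084, 0.014, -0.082, 0.078, -0.005, 0.082]
```

```bash
python3 -m crank '[[[0.084,0.014,-0.082,0.078,-0.005,0.08],[0.084,0.014,-0.082,0.078,-0.005,0.08],[0.084,0.014,-0.082,0.078,-0.005,0.08],[0.084,0.014,-0.082,0.078,-0.005,0.08],[0.084,0.014,-0.082,0.078,-0.005,0.08],[0.084,0.014,-0.082,0.078,-0.005,0.08],[0.084,0.014,-0.082,0.078,-0.005,0.08],[0.084,0.014,-0.082,0.078,-0.005,0.08],[0.084,0.014,-0.082,0.078,-0.005,0.08],[0.084,0.014,-0.082,0.078,-0.005,0.08]]]' 1; python3 arc.py 0.1 8 0.6
python3 - <<'E'
from h import *
from cell import ctrl
p=ctrl.get_image("top"); s=ctrl.get_image("side")
for c,l in((p,"top"),(s,"side")):
    A=cloud(c).reshape(-1,3)
    k=(abs(A[:,2]-145)<8)&(np.hypot(*(A[:,:2]-(569,189)).T)<85); print(l,k.sum(),cv2.minEnclosingCircle(A[k,:2].astype(np.float32)))
# door face from side cam
A=cloud(s).reshape(-1,3); d=A[:,:2]-(703.6,138); k=(A[:,2]>30)&(A[:,2]<260)&(np.hypot(*d.T)<225)&(np.hypot(*d.T)>60)&(A[:,0]<690)
th=np.arctan2(-d[k,0],-d[k,1]); h,e=np.histogram(th,np.arange(.9,1.9,.05)); print(list(zip(e.round(2).tolist(),h.tolist())))
cv2.imwrite("pics/t6.png",np.hstack([cv2.resize(x["color"][a:a+170,b:b+200,::-1],(400,340)) for x,a,b in((s,110,120),(p,110,120))]))
E
```

```text
clock: 24.38
eef_pos: [530.8, 104.8, 184.0]
tool_rot: [-3.141, 0.749, 1.936]
force: [6.6, -1.9, -7.3]
width: 8.9
t 24.38 tcp [530.8 104.8 184. ] grip [527.3 113.7 194.2] r 177.9 theta 1.236 az -69.1 tilt 42.9 F [ 6.6 -1.9 -7.3] w 8.9 q [-0.75  0.69  0.1   1.91  0.81  0.98 -0.92]
8 x [0.051, 0.014, -0.052, 0.049, -0.002, 0.053]
top 1604 ((569.123291015625, 189.98814392089844), 71.95919036865234)
side 414 ((569.4238891601562, 187.73907470703125), 73.55744171142578)
[(0.9, 29), (0.95, 193), (1.0, 323), (1.05, 597), (1.1, 1510), (1.15, 338), (1.2, 112), (1.25, 0), (1.3, 0), (1.35, 56), (1.4, 100), (1.45, 127), (1.5, 298), (1.55, 357), (1.6, 344), (1.65, 201), (1.7, 190), (1.75, 177), (1.8, 137)]
```

View pics/t6.png

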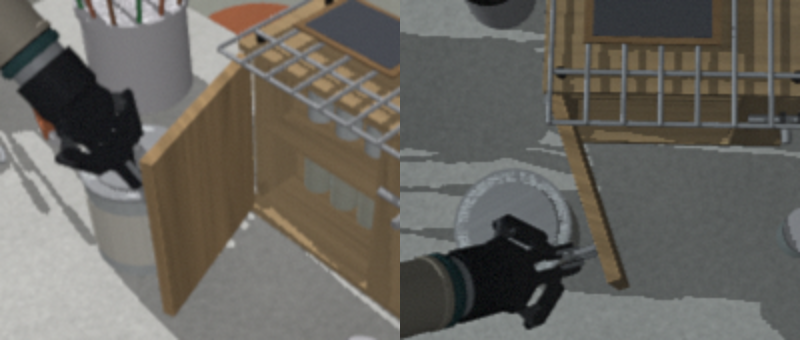

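The view shows the door about 70° open, swinging towards the tin, with a gap of about 20 px and the tin unmoved at (569,190). Predicted contact is 1.41 rad, so I approach slowly from here.

```bash
python3 -m crank '[[[0.051,0.014,-0.052,0.05,0,0.053],[0.051,0.014,-0.052,0.05,0,0.053],[0.051,0.014,-0.052,0.05,0,0.053],[0.051,0.014,-0.052,0.05,0,0.053],[0.051,0.014,-0.052,0.05,0,0.053],[0.051,0.014,-0.052,0.05,0,0.053],[0.051,0.014,-0.052,0.05,0,0.053],[0.051,0.014,-0.052,0.05,0,0.053],[0.051,0.014,-0.052,0.05,0,0.053]]]' 1; python3 arc.py 0.03 6 0.6
```

```text
clock: 25.23
eef_pos: [528.5, 120.3, 184.0]
tool_rot: [-3.141, 0.752, 1.857]
force: [4.8, -2.3, -7.4]
width: 8.7
t 25.23 tcp [528.5 120.3 184. ] grip [525.8 129.5 194.2] r 178.0 theta 1.326 az -73.7 tilt 43.1 F [ 4.8 -2.3 -7.4] w 8.7 q [-0.75  0.72  0.09  1.84  0.74  1.05 -0.92]
6 x [0.019, 0.004, -0.023, 0.02, 0.002, 0.022]
```

```bash
python3 -m crank '[[[0.025,0.006,-0.027,0.025,0,0.025],[0.025,0.006,-0.027,0.025,0,0.025],[0.025,0.006,-0.027,0.025,0,0.025],[0.025,0.006,-0.027,0.025,0,0.025],[0.025,0.006,-0.027,0.025,0,0.025],[0.025,0.006,-0.027,0.025,0,0.025],[0.025,0.006,-0.027,0.025,0,0.025],[0.025,0.006,-0.027,0.025,0,0.025]]]' 1; python3 arc.py 0.03 6 0.6
```

```text
clock: 25.9
eef_pos: [527.9, 126.5, 184.0]
tool_rot: [-3.14, 0.753, 1.821]
force: [4.7, -3.3, -7.8]
width: 9.1
t 25.9 tcp [527.9 126.5 184. ] grip [525.6 135.8 194.2] r 178.0 theta 1.361 az -75.8 tilt 43.1 F [ 4.7 -3.3 -7.8] w 9.1 q [-0.76  0.73  0.09  1.81  0.7   1.09 -0.92]
6 x [0.019, 0.004, -0.023, 0.02, 0.004, 0.023]
```

```bash
python3 -m crank '[[[0.022,0.005,-0.025,0.022,0,0.023],[0.022,0.005,-0.025,0.022,0,0.023],[0.022,0.005,-0.025,0.022,0,0.023],[0.022,0.005,-0.025,0.022,0,0.023],[0.022,0.005,-0.025,0.022,0,0.023]]]' 1; python3 arc.py 0.02 6 0.6
python3 -m crank '[[[0.022,0.005,-0.025,0.022,0,0.023],[0.022,0.005,-0.025,0.022,0,0.023]]]' 1; python3 arc.py 0.02 6 0.6
```

```text
clock: 26.32
eef_pos: [527.7, 130.0, 184.0]
tool_rot: [-3.14, 0.753, 1.801]
force: [4.3, -2.5, -6.1]
width: 8.7
t 26.32 tcp [527.7 130.  184. ] grip [525.6 139.3 194.2] r 178.0 theta 1.381 az -76.9 tilt 43.2 F [ 4.3 -2.5 -6.1] w 8.7 q [-0.76  0.74  0.09  1.79  0.69  1.1  -0.92]
6 x [0.012, 0.002, -0.017, 0.013, 0.004, 0.016]
clock: 26.48
eef_pos: [527.7, 131.5, 184.0]
tool_rot: [-3.14, 0.753, 1.793]
force: [5.0, -2.9, -6.8]
width: 8.9
t 26.48 tcp [527.7 131.5 184. ] grip [525.6 140.8 194.2] r 178.0 theta 1.389 az -77.4 tilt 43.2 F [ 5.  -2.9 -6.8] w 8.9 q [-0.76  0.74  0.09  1.78  0.68  1.11 -0.92]
6 x [0.012, 0.002, -0.017, 0.013, 0.004, 0.016]
```

```bash
for k in 1; do python3 -m crank '[[[0.022,0.005,-0.025,0.022,0,0.023],[0.022,0.005,-0.025,0.022,0,0.023]]]' 1; done; python3 -m crank '[[[0.022,0.005,-0.025,0.022,0,0.023],[0.022,0.005,-0.025,0.022,0,0.023]]]' 1; python3 arc.py 0.02 6 0.6
```

```text
clock: 26.65
eef_pos: [527.7, 132.8, 184.0]
tool_rot: [-3.14, 0.754, 1.785]
force: [5.0, -3.1, -7.0]
width: 8.8
clock: 26.82
eef_pos: [527.6, 134.2, 184.0]
tool_rot: [-3.14, 0.754, 1.777]
force: [4.1, -2.7, -6.5]
width: 9.1
t 26.82 tcp [527.6 134.2 184. ] grip [525.7 143.6 194.2] r 178.0 theta 1.405 az -78.3 tilt 43.2 F [ 4.1 -2.7 -6.5] w 9.1 q [-0.76  0.75  0.09  1.77  0.67  1.13 -0.93]
6 x [0.012, 0.002, -0.017, 0.013, 0.005, 0.016]
```

```bash
python3 -m crank '[[[0.022,0.005,-0.025,0.022,0,0.023]]]' 1;  python3 -m crank '[[[0.022,0.005,-0.025,0.022,0,0.023]]]' 1; python3 -m crank '[[[0.022,0.005,-0.025,0.022,0,0.023]]]' 1; python3 arc.py 0.02 6 0.6
```

```text
clock: 26.9
eef_pos: [527.6, 134.9, 184.0]
tool_rot: [-3.14, 0.754, 1.774]
force: [4.6, -3.0, -6.1]
width: 9.2
clock: 26.98
eef_pos: [527.6, 135.6, 184.0]
tool_rot: [-3.14, 0.754, 1.77]
force: [3.4, -2.1, -6.9]
width: 9.1
clock: 27.07
eef_pos: [527.5, 136.3, 184.0]
tool_rot: [-3.14, 0.754, 1.766]
force: [4.1, -1.8, -7.6]
width: 9.2
t 27.07 tcp [527.5 136.3 184. ] grip [525.7 145.7 194.2] r 178.1 theta 1.417 az -78.9 tilt 43.2 F [ 4.1 -1.8 -7.6] w 9.2 q [-0.76  0.75  0.09  1.76  0.66  1.14 -0.93]
6 x [0.012, 0.002, -0.017, 0.013, 0.006, 0.016]
```

```bash
python3 -m crank '[[[0.022,0.005,-0.025,0.022,0,0.023]]]' 1;  python3 -m crank '[[[0.022,0.005,-0.025,0.022,0,0.023]]]' 1; python3 -m crank '[[[0.022,0.005,-0.025,0.022,0,0.023]]]' 1; python3 -m crank '[[[0,0,0,0,0,0]]]' 1;cat > tin.py <<'E'
from h import *
from cell import ctrl
def f(p):
    A=cloud(p).reshape(-1,3); k=(abs(A[:,2]-145)<6)&(np.hypot(*(A[:,:2]-(569,189)).T)<80); B=A[k,:2]
    from scipy.optimize import least_squares
    # outer rim: farthest points per angular bin, on the unoccluded far-left side, circle of r 72
    a=np.arctan2(B[:,1]-189,B[:,0]-569); o=[]
    for t in np.arange(-.3,2.6,.15):
        m=abs(a-t)<.08
        if m.sum()>3: o.append(B[m][np.argmax(np.hypot(*(B[m]-(569,189)).T))])
    o=np.array(o); r=least_squares(lambda c:np.hypot(*(o-c).T)-72,[569,189],loss="soft_l1"); return r.x,len(o)
print("before",f(dict(np.load("pics/top0.npz"))),"now",f(ctrl.get_image("top")))
E
python3 tin.py; python3 arc.py 0.02 6 0.6
```

```text
clock: 27.15
eef_pos: [527.6, 137.0, 184.0]
tool_rot: [-3.14, 0.754, 1.762]
force: [4.7, -2.9, -7.0]
width: 8.8
clock: 27.23
eef_pos: [527.5, 137.7, 184.0]
tool_rot: [-3.14, 0.754, 1.758]
force: [4.1, -2.4, -7.1]
width: 8.9
clock: 27.32
eef_pos: [527.5, 138.4, 184.0]
tool_rot: [-3.14, 0.754, 1.754]
force: [5.0, -3.4, -6.4]
width: 9.0
clock: 27.4
eef_pos: [527.5, 138.5, 184.0]
tool_rot: [-3.14, 0.754, 1.754]
force: [3.0, -1.1, -3.5]
width: 8.8
before (array([568.89857121, 189.42583353]), 20) now (array([570.23784208, 187.65171847]), 19)
t 27.45 tcp [527.5 138.5 184. ] grip [525.8 147.9 194.2] r 178.1 theta 1.429 az -79.6 tilt 43.2 F [ 3.8 -0.7 -5.3] w 9.2 q [-0.76  0.75  0.09  1.75  0.65  1.15 -0.93]
6 x [0.012, 0.002, -0.017, 0.013, 0.006, 0.016]
```

```bash
cat > gap.py <<'E'
from h import *
from cell import ctrl
p=ctrl.get_image("top"); A=cloud(p).reshape(-1,3)
k=(abs(A[:,2]-266)<7)&(A[:,0]<660)&(A[:,0]>470)&(A[:,1]>60)&(A[:,1]<165); B=A[k,:2]
vx,vy,x0,y0=cv2.fitLine(B.astype(np.float32),cv2.DIST_HUBER,0,.01,.01).ravel()
if vx>0: vx,vy=-vx,-vy
n=np.array([vy,-vx]); n*=np.sign(n[1]); off=(B-[x0,y0])@n
f=np.percentile(off,97)   # front face
tin=np.array([568.9,189.4])
print(len(B),"theta",np.arctan2(-vx,-vy).round(3),"thickness",np.percentile(off,[3,97]).round(1),"centre of tin to mid-thickness+8:",((tin-[x0,y0])@n-8).round(1),"to p97",((tin-[x0,y0])@n-f).round(1))
E
python3 gap.py
```

```text
603 theta 1.41 thickness [-7.5  7.8] centre of tin to mid-thickness+8: 72.1 to p97 72.3
```

```bash
python3 -m crank '[[[0.022,0.005,-0.025,0.022,0,0.023]]]' 1;  python3 -m crank '[[[0.022,0.005,-0.025,0.022,0,0.023]]]' 1; python3 -m crank '[[[0.022,0.005,-0.025,0.022,0,0.023]]]' 1; python3 -m crank '[[[0.022,0.005,-0.025,0.022,0,0.023]]]' 1; python3 gap.py;python3 arc.py 0.02 6 0.6
```

```text
clock: 27.58
eef_pos: [527.5, 139.2, 184.0]
tool_rot: [-3.14, 0.754, 1.751]
force: [4.5, -2.7, -8.5]
width: 8.9
clock: 27.67
eef_pos: [527.6, 139.8, 184.1]
tool_rot: [-3.14, 0.754, 1.747]
force: [5.6, -2.9, -6.7]
width: 8.8
clock: 27.75
eef_pos: [527.6, 140.5, 184.0]
tool_rot: [-3.14, 0.755, 1.743]
force: [5.9, -2.8, -7.1]
width: 8.9
clock: 27.83
eef_pos: [527.5, 141.2, 184.0]
tool_rot: [-3.14, 0.755, 1.74]
force: [4.4, -2.4, -7.0]
width: 8.8
604 theta 1.429 thickness [-7.5  7.8] centre of tin to mid-thickness+8: 70.2 to p97 70.4
t 27.88 tcp [527.6 141.3 184. ] grip [526.  150.7 194.2] r 178.0 theta 1.445 az -80.5 tilt 43.2 F [ 3.7 -3.  -6.1] w 9.0 q [-0.76  0.76  0.09  1.73  0.64  1.16 -0.93]
6 x [0.012, 0.002, -0.017, 0.013, 0.007, 0.017]
```

```bash
cat > tin.py <<'E'
from h import *
from cell import ctrl
def reg(a,b,x,y,w,h):
    # shift of template (x,y,w,h) from a to b, subpixel
    up=8; A=cv2.resize(cv2.cvtColor(a[y:y+h,x:x+w],6),None,fx=up,fy=up,interpolation=2); m=4
    B=cv2.resize(cv2.cvtColor(b[y-m:y+h+m,x-m:x+w+m],6),None,fx=up,fy=up,interpolation=2)
    r=cv2.matchTemplate(B,A,cv2.TM_CCOEFF_NORMED); _,v,_,l=cv2.minMaxLoc(r); return round(v,3),(np.array(l)/up-m).tolist()
t0=dict(np.load("pics/top0.npz"))["color"];s0=dict(np.load("pics/side0.npz"))["color"]
t=ctrl.get_image("top")["color"];s=ctrl.get_image("side")["color"]
print("top px: rim far",reg(t0,t,150,190,50,30),"bench ref",reg(t0,t,330,110,50,40))
print("side px: tin low body",reg(s0,s,160,210,45,40),"low edge",reg(s0,s,160,225,60,25),"ref",reg(s0,s,300,260,60,50))
cv2.imwrite("pics/s7.png",np.hstack([cv2.resize(x[150:270,140:260,::-1],(380,380),interpolation=cv2.INTER_CUBIC) for x in (s0,s)]))
E
python3 tin.py
```

```text
top px: rim far (0.576, [-0.25, -0.125]) bench ref (0.998, [0.0, 0.0])
side px: tin low body (0.803, [0.125, 0.0]) low edge (0.827, [-0.25, -0.375]) ref (0.516, [4.0, -4.0])
```

View pics/s7.png

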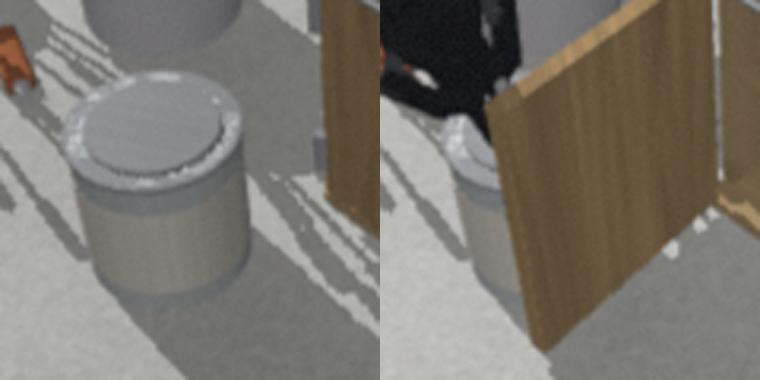

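The tin has not moved (shift at most 0.25 px) and there is no force rise, so the door is still just short. I continue in sub-millimetre steps.

```bash
python3 -m crank '[[[0.02,0.004,-0.023,0.022,0,0.023]]]' 1 | grep -E "eef|force";  python3 -m crank '[[[0.02,0.004,-0.023,0.022,0,0.023]]]' 1| grep -E "eef|force"; python3 -m crank '[[[0.02,0.004,-0.023,0.022,0,0.023]]]' 1| grep -E "eef|force";python3 -m crank '[[[0.02,0.004,-0.023,0.022,0,0.023]]]' 1| grep -E "eef|force"
```

```text
eef_pos: [527.6, 141.9, 184.1]
force: [4.7, -3.4, -8.1]
eef_pos: [527.6, 141.9, 184.1]
force: [4.7, -6.6, -9.1]
eef_pos: [527.5, 141.8, 184.1]
force: [4.8, -5.4, -8.2]
eef_pos: [527.5, 141.8, 184.1]
force: [4.4, -2.9, -7.8]
```

```bash
python3 tin.py; python3 gap.py
```

```text
top px: rim far (0.439, [-0.5, -0.125]) bench ref (0.998, [0.0, 0.0])
side px: tin low body (0.805, [0.125, 0.0]) low edge (0.827, [-0.25, -0.375]) ref (0.517, [4.0, -4.0])
611 theta 1.431 thickness [-7.6  7.7] centre of tin to mid-thickness+8: 69.6 to p97 69.9
```

Contact: the tool stalls at y = 141.8 and the reaction force increases. I press slightly more for a few rows to make the touch certain.

```bash
python3 -m crank '[[[0.03,0.006,-0.035,0.022,0,0.023],[0.03,0.006,-0.035,0.022,0,0.023]]]' 1| grep -E "eef|force"; python3 -m crank '[[[0.03,0.006,-0.035,0.022,0,0.023],[0.03,0.006,-0.035,0.022,0,0.023]]]' 1| grep -E "eef|force"; python3 tin.py; python3 gap.py
```

```text
eef_pos: [527.5, 141.8, 184.1]
force: [4.4, -5.2, -8.7]
eef_pos: [527.4, 141.7, 184.1]
force: [4.4, -6.1, -7.5]
top px: rim far (0.446, [-0.375, -0.125]) bench ref (0.998, [0.0, 0.0])
side px: tin low body (0.804, [0.125, 0.0]) low edge (0.827, [-0.25, -0.375]) ref (0.516, [4.0, -4.0])
607 theta 1.431 thickness [-7.5  7.9] centre of tin to mid-thickness+8: 69.7 to p97 69.8
```

The touch is sustained at about -6 N against a baseline of about -2.7 N. The door angle holds at 1.431 and the tin has not moved. I release and retract along the tool axis.

```bash
python3 -m crank '[[[0,0,0,0,0,0],[0,0,0,0,0,0],[0,0,0,0,0,0],[0,0,0,0,0,0],[0,0,0,0,0,0],[0,0,0,0,0,0]]]' -0.2 | grep -E "eef|force|width"; python3 gap.py; python3 -m crank '[[[0,0,-0.15,0,0,0],[0,0,-0.3,0,0,0],[0,0,-0.5,0,0,0],[0,0,-0.6,0,0,0],[0,0,-0.6,0,0,0],[0,0,-0.6,0,0,0],[0,0,-0.6,0,0,0],[0,0,-0.6,0,0,0],[0,0,0,0,0,0],[0,0,0,0,0,0]]]' | grep -E "eef|force|width"; python3 gap.py; python3 tin.py
python3 - <<'E'
from h import *
from cell import ctrl
t=ctrl.get_image("top");s=ctrl.get_image("side")
cv2.imwrite("pics/f8.png",np.hstack([cv2.resize(x["color"][a:a+170,b:b+220,::-1],(400,310)) for x,a,b in((s,110,120),(t,100,120))]))
E
```

```text
eef_pos: [524.8, 141.8, 186.9]
force: [0.3, -0.1, 0.7]
width: 51.4
603 theta 1.431 thickness [-7.4  7.9] centre of tin to mid-thickness+8: 69.8 to p97 69.9
eef_pos: [512.2, 231.4, 279.6]
force: [0.7, -0.5, -0.5]
width: 51.2
605 theta 1.43 thickness [-7.5  7.9] centre of tin to mid-thickness+8: 69.7 to p97 69.8
top px: rim far (0.792, [-0.25, 0.0]) bench ref (0.998, [0.0, 0.0])
side px: tin low body (0.804, [0.125, 0.0]) low edge (0.827, [-0.25, -0.375]) ref (0.518, [4.0, -4.0])
```

View pics/f8.png

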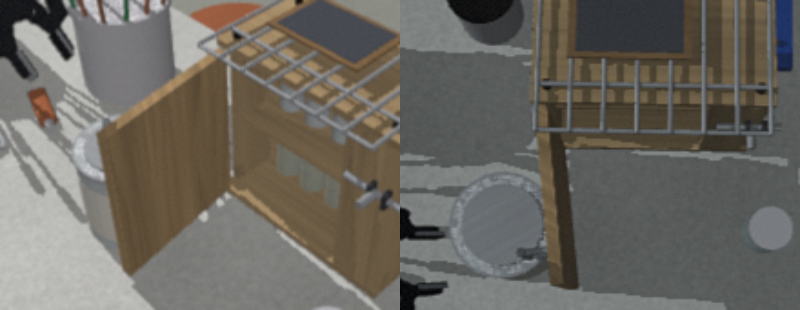

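The gripper is clear, the door rests against the tin's rim, the bolt is back and the jar stands where it was. I hand in.

```bash
python3 -c "
from cell import ctrl
print(ctrl.finish_job(), ctrl.read_state()['clock'])"
```

```text
the job is handed in; nothing more can be done
the job is handed in; nothing more can be done
```

I drew the bolt back, swung the door open by its bar handle to about 1.43 rad, brought it up against the tin, and let go. The job is handed in at about 30 s of the 64 s; no verdict was reported.

**Last checks**
- **Door:** the angle stayed at 1.43 rad after the gripper opened and backed away. The face measured 69.7 mm from the tin's original centre, against a tin radius of 70 to 72 mm, so they touch within camera accuracy.
- **Touch:** the tool stalled as the sideways reaction rose from about 2.7 to 6 N. It read 5 to 6 N in most of the readings that followed. I could not read the contact force on the tin itself.
- **Tin and jar:** the tin shifted no more than 0.4 px, about 1 mm. The jar looked undisturbed in the last view, but I did not measure it again.

**Points that disagreed or went wrong**
- **Bolt travel:** the fixed camera showed the knob move only about 25 mm, less than the 26 mm required. I think the bolt started a few millimetres open. Two more tries, a push at up to 16 N and a grip-and-pull at about 11 N, did not move it. The rod end stands about 9 mm clear of the door edge, which fits the full 30 mm, but the exact joint value is not confirmed. In the second push the finger partly rode over the knob.
- **Contact position:** the door met the tin 2 to 3 mm later than I predicted, which is about the calibration error.
- **Arm posture:** early on the arm folded into its joint limits, and I spent a few seconds steering it into another posture.

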